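Close down the drawer-fitting station

TASK

Close down the drawer-fitting station after the batch. First turn the controller's torque dial back until its pointer points at the steel clip on the scale; only then pull both screwdrivers out of their upright tubes and lay them down inside the blue tool bin. Stack all the loose cartons squarely, edges flush, on the strapped carton to make one straight column, in any order and at any time, and leave everything else on the bench where it is.

Things in the scene. Friction and masses are not known exactly. Their poses are not given: they have to be found in the camera images.
- dial (a joint): angle of the torque dial, rad: 0 at its anticlockwise stop, growing clockwise seen from above, up to 4.71 (270 degrees) at the other stop; light friction (0.03 N m), it stays where it is left. It always starts clockwise of the clip
- dial_grip (a point): on the dial's upright axis at the height to grip, 104 mm above the table; x axis towards the pointer, z up. Black knob on a grey controller box (170 x 150 mm; white round scale plate 124 mm across on top, face at 74 mm): a round skirt 48 mm across up to 83 mm, on it a bar grip 46 mm long (along the pointer line), 14 mm wide, up to 113 mm
- dial_tip (a point): outer end of the dial's black pointer nose on the skirt's edge, 30 mm from the dial's axis; a white line along the same half of the bar's top points to it
- clip: dark steel pointer clip fixed on the edge of the white scale plate, 12 mm wide, 40 to 64 mm from the dial's axis, 7 mm high, marking the torque to set. Origin on the dial's axis at the scale's face; its x axis points from the dial's axis to the clip, z up. It sits where the dial can reach it, never in the gap between the stops
- clip_point (a point): point of that clip near its inner end, 44 mm from the dial's axis, on its centre line
- holder: fixed steel plate 200 x 75 mm, 8 mm thick, with two upright aluminium tubes (31 mm outside, 23 mm inside diameter, mouth 94 mm above the table, inner floor at 12 mm) on its x axis 60 mm either side of its origin; origin under its centre
- bin: loose open blue plastic tool bin, outside 280 (its x) x 150 (its y) x 60 mm high, walls and floor 4 mm, 0.8 kg; origin at the centre of its underside, z up
- base: fixed plywood board 150 x 120 x 12 mm with a carton strapped on it, the foot of the column: the same size and closed shape as the loose cartons, 84 mm along x, 60 mm along y, its top 48 mm above the table, with two black straps; origin under the board's centre, z up
- base_top (a point): centre of the top of the strapped carton, 48 mm above the table
- driver1: screwdriver, 205 mm, 100 g, tip down in a tube of the holder, leaning up to 10 degrees: steel shaft 8 mm thick, 111 mm long, then a black round handle 26 mm thick, 94 mm long, with a grey thumb slider (10 mm wide, 5 mm proud, 177 to 199 mm from the tip) on its x side. Origin at the tip, z axis from tip to handle; mass centre near the handle's middle
- driver1_end (a point): centre of the handle's end face of driver1, 205 mm from the tip
- driver2: screwdriver, 205 mm, 100 g, tip down in a tube of the holder, leaning up to 10 degrees: steel shaft 8 mm thick, 111 mm long, then a black round handle 26 mm thick, 94 mm long, with a grey thumb slider (10 mm wide, 5 mm proud, 177 to 199 mm from the tip) on its x side. Origin at the tip, z axis from tip to handle; mass centre near the handle's middle
- driver2_end (a point): centre of the handle's end face of driver2, 205 mm from the tip
- carton1: closed brown carton of fittings, 84 mm along its x, 60 mm along its y, 36 mm high, 0.15 to 0.3 kg, pale tape along its top; origin at the centre of its underside, z up. All loose cartons are alike; three or four are present
- carton2: closed brown carton of fittings, 84 mm along its x, 60 mm along its y, 36 mm high, 0.15 to 0.3 kg, pale tape along its top; origin at the centre of its underside, z up. All loose cartons are alike; three or four are present
- carton3: closed brown carton of fittings, 84 mm along its x, 60 mm along its y, 36 mm high, 0.15 to 0.3 kg, pale tape along its top; origin at the centre of its underside, z up. All loose cartons are alike; three or four are present
- carton4: closed brown carton of fittings, 84 mm along its x, 60 mm along its y, 36 mm high, 0.15 to 0.3 kg, pale tape along its top; origin at the centre of its underside, z up. All loose cartons are alike; three or four are present
- tape: bystander, not part of the job: roll core, a ring 100 mm across and 30 mm high
- defenders: bystander, not part of the job: pair of black ear defenders
- drill: bystander, not part of the job: cordless drill lying on its side
- offcut: bystander, not part of the job: wood offcut 100 x 60 x 18 mm
- gluepot: bystander, not part of the job: white jar 56 mm across, 100 mm high
Things that resemble listed ones, but are neither listed nor needed, are in the scene too. Leave any black or turquoise look-alike of the carton3 alone. Leave any black or orange look-alike of the carton1 alone.

How it is judged (in metres and radians):
On the way, in this order (a step that is already met when the one before it is completed fails the run):
1. the dial's pointer points at the clip (y of dial_tip in the frame of clip between -0.0028 and 0.0028 m and x of dial_tip in the frame of clip above 0 m), for 0.3 s.
2. both screwdrivers lie in the bin (x of driver1 in the frame of bin between -0.145 and 0.145 m and y of driver1 in the frame of bin between -0.08 and 0.08 m and z of each of driver1, driver2 in the frame of bin below 0.06 m and x of driver1_end in the frame of bin between -0.145 and 0.145 m and y of driver1_end in the frame of bin between -0.08 and 0.08 m and z of each of driver1_end, driver2_end in the frame of bin below 0.07 m and linear speed of each of driver1, driver2 below 0.03 m/s and x of driver2 in the frame of bin between -0.145 and 0.145 m and y of driver2 in the frame of bin between -0.08 and 0.08 m and x of driver2_end in the frame of bin between -0.145 and 0.145 m and y of driver2_end in the frame of bin between -0.08 and 0.08 m), for 0.2 s.
At the end, for the whole second after the job is handed in: Pointer end within 2.8 mm of the clip's centre line, on its side; both ends of both drivers within the bin's outline, below 60 mm (tip) and 70 mm (handle end) over its underside; every carton flat in the column, within 12 mm and 0.15 rad (either way round) of the strapped one; all at rest (all of step 1 and all of step 2 and horizontal distance between each of carton1, carton2, carton3, carton4 and base_top below 0.012 m and angle between the x axis of each of carton1, carton2, carton3, carton4 and the x axis of base, either way round below 0.15 rad and angle between the z axis of each of carton1, carton2, carton3, carton4 and the z axis of base, either way round below 0.08 rad and height (world z) of each of carton1, carton2, carton3, carton4 above 0.04 m and linear speed of each of carton1, carton2, carton3, carton4 below 0.03 m/s); the robot touches nothing.
It fails at once if a bystander is moved by more than 6 cm (distance of any of tape, defenders, drill, offcut, gluepot from where it was at the start of the episode above 0.06 m).
Of carton1, carton2, carton3, carton4 only 3 to 4 are there at a start; the rules pass over those that are not, and their reading is None.
At some moment in a run one of bin may be knocked a few centimetres aside while the robot is not near it.
Once in a run the grip may slacken for a moment while it holds something.
It also fails if it takes over 210 s, if anything falls off the work surface, if the arm or the gripper's body presses on something with over 40 N, if the wrist force passes 120 N, or if a joint passes its speed limit or range.

ROBOT

A 6-joint arm with a two-finger parallel gripper is mounted at the origin on the work surface. World frame = base frame: x ahead of the robot, y to its left, z up, the work surface at z = 0. Lengths are in m, angles in degrees, forces in N, time in s.
With the tool pointing down it reaches from about 0.4 to 0.825 m from the base axis. Payload 7 kg.
Tool frame: the origin (TCP) lies at the centre of the arm's flange, where the gripper is bolted on; the fingertips stand 178 mm ahead of it and the grasp point (between the pads) lies 159 mm ahead of it; z points along the fingers, y is the line along which they close (so a half turn about z gives the same grasp; the last joint's range is limited). The gripper opens to 88 mm and grips with 3 to 60 N. Pads are 19 mm wide; open, the fingers measure 130 mm over their backs; the gripper's body (78 mm by 193 mm) begins 47 mm behind the grasp point.
Start: joints at [87.84, 20.546, 0.682, 0, -70.136, -16.507], TCP at [0.216, 0.639, 0.405] pointing down, gripper open.
Joint ranges: [-176.03, 176.03], [-82.01, 121.73], [-58.28, 71.71], [-173.87, 95.51], [-174.79, -0.11], [-173.66, 173.66]. Speed limits (degrees/s): [136.94, 136.94, 172.46, 180, 180, 180].

INTERFACE

Orientations are given as [roll, pitch, yaw] about the fixed x, y, z axes, in that order (R = Rz(yaw) Ry(pitch) Rx(roll)).
In Python, from plant import telemetry, snapshot, workorder, nets gives the robot as it stands.
- The arm moves only by the shell command python3 -m creep 'ROWS'. ROWS is JSON, a list that holds one entry, the list of rows, each a list of 5 numbers: the shift along the tool's x, y, z normalised to -1 to 1, where 1 is 0.2 m, then the turn about the tool's z normalised to -1 to 1, where 1 is pi/2 rad, then the opening, from 0 (shut) to 1 (fully open). In form: [[[x, y, z, spin, hand], ...]]. A call has 1 to 8 rows; each row shifts and turns the commanded pose from where the row before left it, along the tool's axes as they then stand; what a row does not reach is not made up. A row lasts 1/12 s, in which the tool goes at most 41.7 mm and 7.16 degrees, less where a joint would pass 70% of its speed; a pose out of reach is approached as far as the arm can. A call with a number of a shift or a turn outside -1 to 1 is refused whole. A call with a gripper value outside its range is refused whole. The fingers move at their own pace and stop on an object; the grip force is fixed at half the most. Time passes only in rows, so rows that do not move let the fingers close. It gives the time, the measured TCP pose, the force, the opening and the grip force at its end, in the units of the state.
- telemetry.get_obs(): the state, without advancing time (a new reading comes with each control period).
- snapshot(name): name is "scene" or "top" or "wrist"; returns a dict with "frame" (384x512x3 uint8, red, green, blue), "fx", "fy", "cx", "cy" (pixels), "k1" (the pictures are not rectified: a ray, as slopes to the right and down, at radius r is drawn at 1 + k1 r^2 times it, then the intrinsics apply), "rvec" (rotation vector, rad) and "tvec" (3), from world to camera coordinates, as OpenCV has them; the wrist camera has in their place "mount" (4x4, takes a point from camera to tool coordinates, whose origin is the TCP and whose axes are the flange's). Camera axes: x right, y down, z forward; pixel columns grow to the right and rows downward; lengths in m; the calibration is good to about 2 mm. A picture is of the moment at which its call begins: read the wrist's pose just before it. There is no depth.
- workorder.close_job(): hands the job in; it is judged then, once.
Trained networks look in a picture, given as the dict that the camera call returned (one of the last four; its "shot" number tells which), for a name from the list of things; names that differ only in an ending like _2 or _b are one class to them, and where a whole thing is asked for, a point or a joint stands for the part that bears it (a point fixed in the world has none). Each returns a list of dicts, best first, with "confidence" (0 to 1); they miss things now and then, are a little off and sometimes report something else, mostly with a low value. They report only what shows in the picture. A call takes as long as a camera call. They do not tell look-alikes from the thing itself.
- nets.find_in(picture, query): "uv" ([column, row] in pixels, amid what is visible of it).
- nets.masks_of(picture, query): "region" (384x512 bool, what is visible of it) and "uv" ([column, row] in pixels, amid what is visible of it).
- nets.landmark_of(picture, query): "uv" ([column, row] in pixels: a listed point, or the origin of a listed thing).
The state is a dict: "clock": time; "joint_pos": joint angles; "qvel": joint speeds; "tau": joint torques, N m; "tool_pos": TCP position; "orientation": TCP orientation; "force": force on the tool from outside, world axes, zero at the start; "moment": the same for the moment, N m; "opening": finger opening in m; "gripper_force": force on a finger pad.
Only numpy, scipy, OpenCV 4.12 (cv2) and the standard library are available. Lean on these libraries where they do the work, as an engineer would, in place of code of your own. Each camera call takes 0.05 s, during which the arm holds its last target. There are 200 camera calls.

## Working session

There is one attempt and no reset: what is moved stays moved. The work goes in short steps, Python scripts to look and compute and a shell command to move; the robot and the scene stay as the last step left them, time stands still between calls to the robot, and variables do not carry over. Pictures are saved under pics/ and viewed, at most 14 in all, crops included, and the job is handed in when it is done.

```bash
ls; mkdir -p pics; cat > h.py <<'E'
import numpy as np, cv2
from scipy.spatial.transform import Rotation as R
from plant import telemetry, snapshot, workorder, nets
def tool():
    o=telemetry.get_obs(); T=np.eye(4); T[:3,:3]=R.from_euler('xyz',o['orientation'],degrees=True).as_matrix(); T[:3,3]=o['tool_pos']; return T
def shot(n):
    T=tool(); s=snapshot(n)
    if n=='wrist': C=T@np.array(s['mount'])
    else:
        C=np.eye(4); r=cv2.Rodrigues(np.array(s['rvec'],float))[0]; C[:3,:3]=r.T; C[:3,3]=-r.T@np.array(s['tvec']).ravel()
    s['C']=C; return s
def K(s): return np.array([[s['fx'],0,s['cx']],[0,s['fy'],s['cy']],[0,0,1.]]), np.array([s['k1'],0,0,0,0.])
def w(s,uv,z):
    k,d=K(s); p=cv2.undistortPoints(np.array(uv,float).reshape(-1,1,2),k,d).reshape(-1,2)
    r=np.c_[p,np.ones(len(p))]@s['C'][:3,:3].T; o=s['C'][:3,3]
    return o+r*((z-o[2])/r[:,2])[:,None]
def px(s,P):
    k,d=K(s); Ci=np.linalg.inv(s['C']); return cv2.projectPoints(np.array(P,float).reshape(-1,1,3),Ci[:3,:3],Ci[:3,3],k,d)[0].reshape(-1,2)
def save(s,n,crop=None,f=1):
    a=s['frame'][:,:,::-1]
    if crop: a=a[crop[1]:crop[3],crop[0]:crop[2]]
    cv2.imwrite(f'pics/{n}.png',cv2.resize(a,None,fx=f,fy=f,interpolation=cv2.INTER_CUBIC))
E
python3 - <<'E'
from h import *
np.set_printoptions(precision=3,suppress=True)
print(telemetry.get_obs())
a=shot('top');b=shot('scene')
save(a,'top',f=1.5);save(b,'scene',f=1.5)
for s in(a,b):
  print(s['C'],s['fx'],s['k1'])
  for q,z in [('dial_tip',.08),('dial_grip',.104),('clip_point',.078),('clip',.074),('holder',0),('bin',0),('base_top',.048),('driver1_end',.19),('driver1',.02),('carton1',0)]:
    print(q,[(np.round(d['uv']),round(d['confidence'],2),w(s,d['uv'],z)[0][:2]) for d in nets.landmark_of(s,q)])
print(shot('wrist')['mount'])
E
```

```text
pics
{'clock': 0.0, 'joint_pos': array([ 87.84 ,  20.591,   0.633,  -0.022, -70.136, -16.507]), 'qvel': array([ 0.028,  0.08 ,  0.044, -0.073,  0.019, -0.083]), 'tau': array([  0.   , -58.273,  29.306,   6.997,   0.007,  -0.   ]), 'tool_pos': array([0.216, 0.639, 0.404]), 'orientation': array([179.904,  -0.007, -18.675]), 'force': array([0.357, 0.04 , 0.889]), 'moment': array([0.027, 0.025, 0.035]), 'gripper_force': 0.0, 'opening': 0.08732427577635661}
[[-0.002 -0.994  0.111  0.346]
 [-1.    -0.    -0.023  0.069]
 [ 0.023 -0.111 -0.994  1.497]
 [ 0.     0.     0.     1.   ]] 496.9722001191564 -0.16202549036410446
dial_tip [(array([138., 191.]), 0.67, array([0.529, 0.406]))]
dial_grip [(array([132., 195.]), 0.63, array([0.514, 0.417])), (array([389., 210.]), 0.27, array([ 0.471, -0.313]))]
clip_point [(array([123., 185.]), 0.52, array([0.546, 0.453])), (array([286., 208.]), 0.3, array([ 0.481, -0.022]))]
clip [(array([329., 194.]), 0.58, array([ 0.522, -0.146]))]
holder [(array([333., 176.]), 0.69, array([ 0.586, -0.171])), (array([388., 209.]), 0.31, array([ 0.483, -0.34 ]))]
bin [(a
[... 1366 characters left out ...]
]))]
base_top [(array([219., 248.]), 0.87, array([0.631, 0.101]))]
driver1_end [(array([158., 138.]), 0.58, array([ 0.654, -0.207]))]
driver1 []
carton1 [(array([288., 191.]), 0.97, array([0.359, 0.002])), (array([304., 258.]), 0.89, array([0.433, 0.213])), (array([249., 199.]), 0.87, array([ 0.473, -0.029])), (array([281., 116.]), 0.85, array([ 0.218, -0.278])), (array([400., 251.]), 0.78, array([0.194, 0.322])), (array([350., 273.]), 0.61, array([0.35 , 0.308])), (array([160., 139.]), 0.59, array([ 0.618, -0.382])), (array([389., 313.]), 0.57, array([0.329, 0.445]))]
[[-0.001 -0.958 -0.287  0.079]
 [ 1.    -0.    -0.001  0.   ]
 [ 0.001 -0.287  0.958  0.021]
 [ 0.     0.     0.     1.   ]]
```

View pics/top.png

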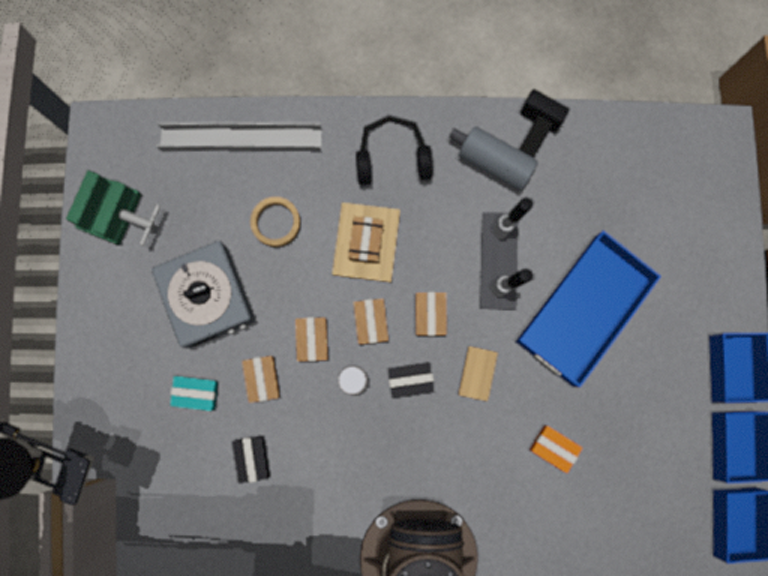

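View pics/scene.png

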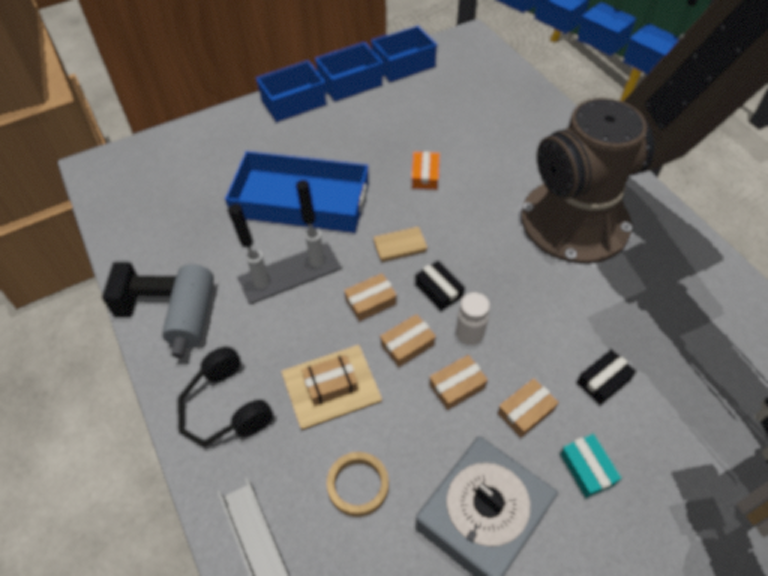

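The top view shows four brown cartons at pixels (÷1.5) (287,209), (247,214), (208,226) and (174,252). The look-alikes are black (274,254) and (167,306), turquoise (129,262) and orange (371,299). The strapped carton is at (244,160), the dial at (132,195) with its pointer to the right, and the clip at the upper left (123,178). The scene view agrees.

```bash
cat >> h.py <<'E'
def go(x,y,z,yaw):
    T=tool(); d=T[:3,:3].T@(np.array([x,y,z])-T[:3,3])/.2
    y0=np.degrees(np.arctan2(T[1,0],T[0,0])); sp=-((yaw-y0+180)%360-180)/90
    print('total units',d.round(4),'spin',round(sp,4),'rows>=',np.ceil(max(np.linalg.norm(d)/.205,abs(sp)/.078)), 'pos',T[:3,3].round(4),'yaw',round(y0,2))
E
python3 - <<'E'
from h import *
go(.52,.42,.42,-60)
E
```

```text
total units [ 1.791   0.5532 -0.0765] spin 0.4593 rows>= 10.0 pos [0.2161 0.6395 0.4047] yaw -18.67
```

```bash
python3 -m creep '[[[0.179,0.055,-0.008,0,1],[0.179,0.055,-0.008,0,1],[0.179,0.055,-0.008,0,1],[0.179,0.055,-0.008,0,1],[0.179,0.055,-0.008,0,1],[0.179,0.055,-0.008,0,1],[0.179,0.055,-0.008,0,1],[0.179,0.055,-0.008,0,1]]]'
python3 -m creep '[[[0.179,0.055,-0.008,0,1],[0.179,0.055,-0.008,0,1],[0,0,0,0.076,1],[0,0,0,0.076,1],[0,0,0,0.076,1],[0,0,0,0.076,1],[0,0,0,0.076,1],[0,0,0,0.076,1]]]'
python3 -m creep '[[[0,0,0,0,1],[0,0,0,0,1]]]'
python3 - <<'E'
from h import *
np.set_printoptions(precision=4,suppress=True)
s=shot('wrist');save(s,'w1',f=1.5)
for q,z in [('dial_tip',.08),('dial_grip',.104),('clip_point',.078),('clip',.074),('dial',.11)]:
    print(q,[(np.round(d['uv']),round(d['confidence'],2),w(s,d['uv'],z)[0][:2]) for d in nets.landmark_of(s,q)])
go(.52,.42,.42,-60)
E
```

```text
clock: 1.82
tool_pos: [0.4605, 0.4632, 0.4178]
orientation: [-180.0, -0.0, -18.7]
force: [0.5, 0.8, -0.1]
opening: 0.0873
gripper_force: 0.0
clock: 2.48
tool_pos: [0.5201, 0.4206, 0.4207]
orientation: [-180.0, 0.0, -60.1]
force: [-1.0, 0.4, 0.1]
opening: 0.0877
gripper_force: 0.0
clock: 2.65
tool_pos: [0.52, 0.4207, 0.4207]
orientation: [180.0, -0.0, -59.5]
force: [-0.5, 0.1, 0.5]
opening: 0.0874
gripper_force: 0.0
dial_tip [(array([256., 156.]), 0.66, array([0.5294, 0.3972]))]
dial_grip [(array([248., 186.]), 0.64, array([0.5218, 0.4266]))]
clip_point [(array([209., 176.]), 0.68, array([0.5648, 0.4469])), (array([253., 156.]), 0.61, array([0.5317, 0.3999]))]
clip []Traceback (most recent call last):
  File "<stdin>", line 5, in <module>
ValueError: it knows: base, base_top, bin, carton, clip, clip_point, defenders, dial_grip, dial_tip, drill, driver, driver1_end, driver2_end, gluepot, holder, offcut, tape
```

View pics/w1.png

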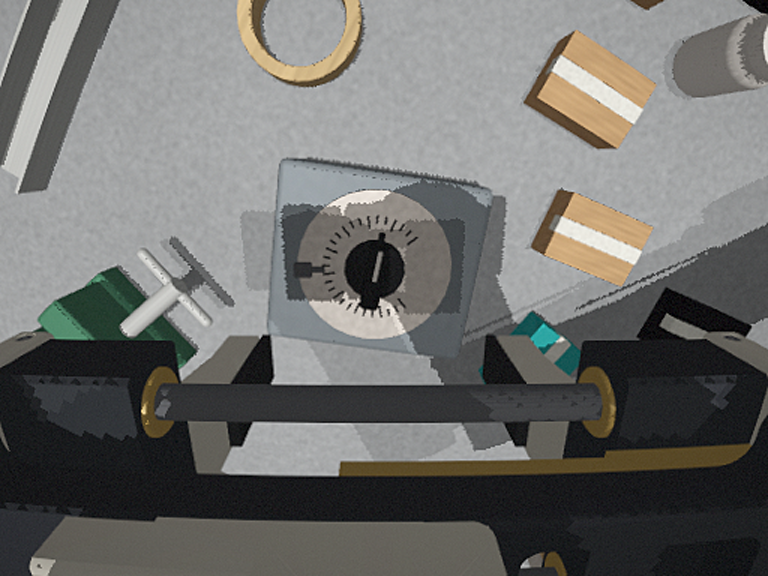

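The wrist view shows the white plate centred near (250,176), the pointer nose at (254,158), and the clip on the left at (203,179). I'll enlarge this area for precise points.

```bash
python3 - <<'E'
from h import *
np.set_printoptions(precision=4,suppress=True)
s=shot('wrist');save(s,'w2',(180,120,310,235),5)
g=cv2.cvtColor(s['frame'],cv2.COLOR_RGB2GRAY)
np.save('w2.npy',s['frame'])
c=w(s,[250.3,176.3],.074)[0]; c2=w(s,[203,179.3],.081)[0]; t=w(s,[254.3,158.5],.081)[0]
print(c,c2,t,[ (np.linalg.norm(v[:2]-c[:2]),np.degrees(np.arctan2(*(v-c)[[1,0]]))) for v in (c2,t)])
th=np.linspace(0,2*np.pi,60)
ring=px(s,np.c_[c[0]+.062*np.cos(th),c[1]+.062*np.sin(th),0*th+.074])
im=s['frame'][:,:,::-1].copy()
im=cv2.resize(im[120:235,180:310],None,fx=5,fy=5,interpolation=cv2.INTER_CUBIC)
cv2.polylines(im,[((ring-[180,120]+.5)*5).astype(int).reshape(-1,1,2)],True,(0,0,255),1)
cv2.imwrite('pics/w2.png',im)
E
```

```text
[0.5219 0.423  0.074 ] [0.5689 0.4527 0.081 ] [0.5294 0.401  0.081 ] [(np.float64(0.05559247360839737), np.float64(32.297733944161166)), (np.float64(0.023240927716537813), np.float64(-71.22852147478199))]
```

View pics/w2.png

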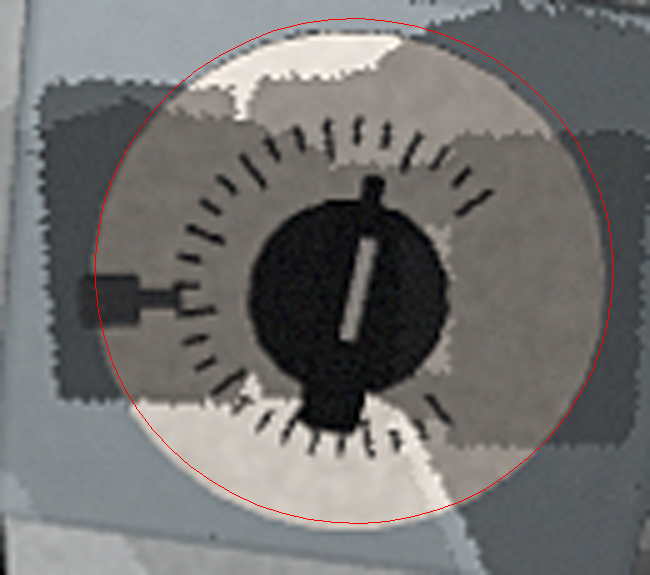

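The enlarged crop shows the clip's axis at crop (80–185, ~300), the nose at (374,185), and the plate centre at about (351,280). I'll compute the angles from these.

```bash
python3 - <<'E'
from h import *
np.set_printoptions(precision=4,suppress=True)
s=shot('wrist')
P=lambda u,v,z:w(s,[180+(u+.5)/5-.5,120+(v+.5)/5-.5],z)[0]
c=P(351,280,.074);A=lambda a,b:(np.linalg.norm((b-a)[:2]).round(4),np.degrees(np.arctan2(*(b-a)[[1,0]])).round(1))
print(c)
for n,p in dict(clipo=P(80,301,.081),clipb=P(140,300,.081),clipi=P(185,297,.081),nose=P(375,178,.081),nose2=P(374,200,.081)).items(): print(n,p,A(c,p))
print('white',A(P(347,338,.113),P(369,240,.113)), P(347,338,.113),P(369,240,.113), 'skirt', P(349,300,.083))
go(c[0],c[1],.42,-67)
E
```

```text
[0.5228 0.4225 0.074 ]
clipo [0.5761 0.4576 0.081 ] (np.float64(0.0638), np.float64(33.3))
clipb [0.564  0.4502 0.081 ] (np.float64(0.0496), np.float64(33.9))
clipi [0.5552 0.4442 0.081 ] (np.float64(0.039), np.float64(33.8))
nose [0.531  0.3975 0.081 ] (np.float64(0.0263), np.float64(-71.9))
nose2 [0.5286 0.402  0.081 ] (np.float64(0.0213), np.float64(-74.3))
white (np.float64(0.0218), np.float64(-72.0)) [0.5217 0.4255 0.113 ] [0.5284 0.4048 0.113 ] skirt [0.5218 0.425  0.083 ]
total units [-0.0009 -0.0167  0.0032] spin 0.0817 rows>= 2.0 pos [0.52   0.4207 0.4206] yaw -59.65
```

```bash
python3 -m creep '[[[0,0,0,0.067,1],[0,0,0,0.067,1],[0,0,0,0,1]]]'
python3 - <<'E'
from h import *
go(.522,.424,.265,-71.7)
E
```

```text
clock: 3.25
tool_pos: [0.52, 0.4207, 0.4206]
orientation: [180.0, -0.0, -72.0]
force: [-0.4, -0.0, -0.5]
opening: 0.0876
gripper_force: 0.0
total units [-0.0127 -0.0147  0.7782] spin -0.0034 rows>= 4.0 pos [0.52   0.4207 0.4206] yaw -72.0
```

```bash
python3 -m creep '[[[-0.0127,-0.0147,0.15,0,1],[0,0,0.15,0,1],[0,0,0.15,0,1],[0,0,0.15,0,1],[0,0,0.1,0,1],[0,0,0.078,0,1],[0,0,0,0,1]]]'
python3 -m creep '[[[0,0,0,0,0],[0,0,0,0,0],[0,0,0,0,0],[0,0,0,0,0],[0,0,0,0,0],[0,0,0,0,0],[0,0,0,0,0],[0,0,0,0,0]]]'
```

```text
clock: 3.83
tool_pos: [0.5212, 0.4231, 0.261]
orientation: [179.7, -0.2, -71.6]
force: [-1.0, -0.7, -0.7]
opening: 0.0873
gripper_force: 0.0
clock: 4.5
tool_pos: [0.522, 0.424, 0.2653]
orientation: [-180.0, 0.0, -71.8]
force: [0.1, -0.4, -0.5]
opening: 0.0397
gripper_force: 0.0
```

```bash
python3 -m creep '[[[0,0,0,0,0],[0,0,0,0,0],[0,0,0,0,0],[0,0,0,0,0],[0,0,0,0,0],[0,0,0,0,0],[0,0,0,0,0]]]'
python3 -m creep '[[[0,0,0,-0.072,0],[0,0,0,-0.072,0],[0,0,0,-0.072,0],[0,0,0,-0.072,0],[0,0,0,-0.072,0],[0,0,0,-0.072,0],[0,0,0,-0.072,0],[0,0,0,-0.072,0]]]'
python3 -m creep '[[[0,0,0,-0.072,0],[0,0,0,-0.072,0],[0,0,0,-0.072,0],[0,0,0,-0.072,0],[0,0,0,-0.072,0],[0,0,0,-0.072,0],[0,0,0,-0.072,0],[0,0,0,-0.072,0]]]'
python3 -m creep '[[[0,0,0,0,0],[0,0,0,0,0]]]'
```

```text
clock: 5.08
tool_pos: [0.5213, 0.4238, 0.265]
orientation: [179.9, -0.0, -71.8]
force: [-5.2, -0.5, 3.8]
opening: 0.014
gripper_force: 30.0
clock: 5.75
tool_pos: [0.5226, 0.425, 0.265]
orientation: [-179.8, -0.1, -19.6]
force: [3.4, 5.4, -3.3]
opening: 0.0137
gripper_force: 30.0
clock: 6.42
tool_pos: [0.5223, 0.4269, 0.265]
orientation: [-179.8, -0.3, 32.3]
force: [-0.4, 13.2, -5.7]
opening: 0.0139
gripper_force: 30.0
clock: 6.58
tool_pos: [0.5223, 0.427, 0.2651]
orientation: [-179.8, -0.3, 32.0]
force: [1.1, 12.3, -6.5]
opening: 0.0139
gripper_force: 30.0
```

```bash
python3 -m creep '[[[0,0,0,0,0.5],[0,0,0,0,0.5],[0,0,0,0,0.5],[0,0,0,0,0.5],[0,0,0,0,0.5],[0,0,-0.1,0,0.5],[0,0,-0.15,0,0.5],[0,0,-0.18,0,0.5]]]'
python3 -m creep '[[[0,0,-0.15,0,0.5],[0,0,-0.1,0,0.5],[0,0,-0.02,0,1],[0,0,0,0,1],[0,0,0,0,1],[0,0,0,0,1]]]'
python3 - <<'E'
from h import *
np.set_printoptions(precision=4,suppress=True)
s=shot('wrist')
for q,z in [('dial_tip',.08),('dial_grip',.104),('clip_point',.078)]:
    print(q,[(np.round(d['uv']),round(d['confidence'],2),w(s,d['uv'],z)[0][:2]) for d in nets.landmark_of(s,q)])
c=px(s,[[.522,.425,.08]])[0].astype(int);print(c,tool()[:3,3])
x0,y0=c[0]-65,max(c[1]-70,0);print(x0,y0)
np.save('T3.npy',tool())
save(s,'w3',(x0,y0,x0+130,y0+115),5)
E
```

```text
clock: 7.25
tool_pos: [0.5217, 0.4232, 0.3498]
orientation: [179.9, 0.3, 31.9]
force: [1.0, 1.1, 0.5]
opening: 0.0435
gripper_force: 0.0
clock: 7.75
tool_pos: [0.5218, 0.4236, 0.4034]
orientation: [180.0, 0.1, 31.9]
force: [-0.7, 0.0, -0.7]
opening: 0.065
gripper_force: 0.0
dial_tip [(array([244., 151.]), 0.75, array([0.545 , 0.4466]))]
dial_grip [(array([250., 187.]), 0.88, array([0.5205, 0.4228]))]
clip_point [(array([248., 138.]), 0.48, array([0.5587, 0.4496]))]
[249 178] [0.522  0.424  0.4039]
184 108
```

View pics/w3.png

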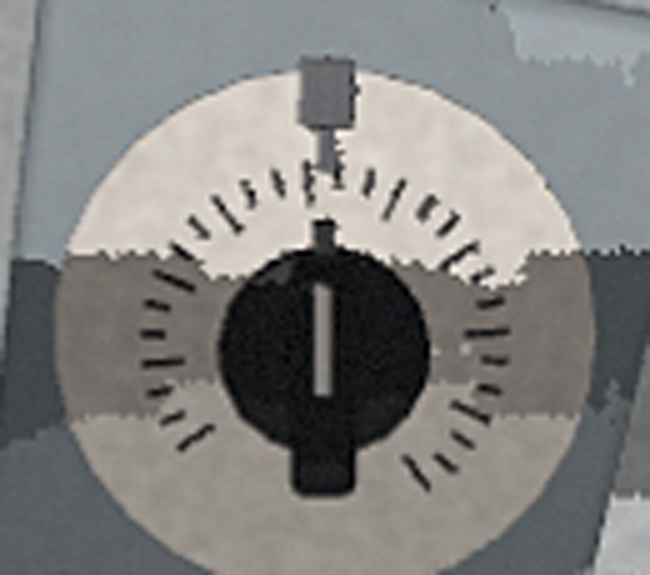

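The pointer now points at the clip: nose (324,233), clip (327,100–165) and axis (323,342) are in line to within 1°. Drivers next.

```bash
python3 -m creep '[[[0,0,-0.1,0.071,1],[0,0,-0.1,0.071,1],[0,0,-0.1,0.071,1],[0,0,-0.1,0.071,1],[0,0,-0.05,0.071,1],[0,0,0,0,1]]]'
python3 - <<'E'
from h import *
np.set_printoptions(precision=4,suppress=True)
go(.56,-.17,.5,0)
s=shot('top')
for q in ('driver','holder','bin'):
  for m in nets.masks_of(s,q): 
    ys,xs=np.nonzero(m['region']); print(q,m['confidence'],len(xs),xs.min(),xs.max(),ys.min(),ys.max())
    if q=='bin': r=cv2.minAreaRect(np.c_[xs,ys].astype(np.float32));print(r,w(s,cv2.boxPoints(r),.06))
E
```

```text
clock: 8.45
tool_pos: [0.5223, 0.4242, 0.4977]
orientation: [-179.8, -0.2, -0.3]
force: [0.5, 0.6, 0.4]
opening: 0.0876
gripper_force: 0.0
total units [ 0.2061  2.9696 -0.0189] spin -0.0038 rows>= 15.0 pos [0.5223 0.4242 0.4977] yaw -0.34
driver 0.72 203 333 357 179 192
driver 0.62 156 339 355 132 147
holder 0.67 1429 320 344 141 206
bin 0.6 5012 343 439 154 257
((392.10003662109375, 205.7000274658203), (54.20000457763672, 95.80001068115234), 36.869895935058594) [[ 0.4239 -0.1837  0.06  ]
 [ 0.6531 -0.3635  0.06  ]
 [ 0.555  -0.4949  0.06  ]
 [ 0.3282 -0.3107  0.06  ]]
```

```bash
python3 -m creep '[[[0.0125,0.186,0,0,1],[0.0125,0.186,0,0,1],[0.0125,0.186,0,0,1],[0.0125,0.186,0,0,1],[0.0125,0.186,0,0,1],[0.0125,0.186,0,0,1],[0.0125,0.186,0,0,1],[0.0125,0.186,0,0,1]]]'
python3 -m creep '[[[0.0125,0.186,0,0,1],[0.0125,0.186,0,0,1],[0.0125,0.186,0,0,1],[0.0125,0.186,0,0,1],[0.0125,0.186,0,0,1],[0.0125,0.186,0,0,1],[0.0125,0.186,0,0,1],[0.0125,0.186,0,0,1]]]'
python3 -m creep '[[[0,0,0,0,1],[0,0,0,0,1]]]'
python3 - <<'E'
from h import *
np.set_printoptions(precision=4,suppress=True)
s=shot('wrist');save(s,'w4',f=1.5)
b=shot('scene');t=shot('top');save(b,'sc4',(80,80,260,230),4)
for n,i in (('w',s),('s',b),('t',t)):
  for q in ('driver1_end','driver1','holder','bin'):
    print(n,q,[(np.round(d['uv'],1),round(d['confidence'],2)) for d in nets.landmark_of(i,q)])
print(tool())
E
```

```text
clock: 9.32
tool_pos: [0.5414, 0.1246, 0.494]
orientation: [180.0, 0.1, 0.1]
force: [0.7, -0.6, -0.0]
opening: 0.0879
gripper_force: 0.0
clock: 9.98
tool_pos: [0.5612, -0.173, 0.494]
orientation: [-180.0, 0.1, 0.1]
force: [1.9, 0.7, -0.4]
opening: 0.0875
gripper_force: 0.0
clock: 10.15
tool_pos: [0.5614, -0.1732, 0.4933]
orientation: [-180.0, 0.2, -0.1]
force: [-0.4, 0.6, -0.1]
opening: 0.0876
gripper_force: 0.0
w driver1_end [(array([267.1,  78.5]), 0.57)]
w driver1 [(array([245.7, 172.9]), 0.92), (array([250.6,  99. ]), 0.88)]
w holder [(array([250.3, 134.1]), 0.87)]
w bin [(array([346.4, 193.5]), 0.7), (array([ 84.3, 110.5]), 0.62), (array([268.5,  77.2]), 0.19)]
s driver1_end [(array([158.9, 136.8]), 0.56)]
s driver1 []
s holder [(array([194.8, 182. ]), 0.67), (array([319.8, 344.3]), 0.37), (array([315.1, 224.5]), 0.23)]
s bin [(array([202.4, 130.8]), 0.89)]
t driver1_end []
t driver1 [(array([330. , 192.4]), 0.74)]
t holder [(array([332.7, 174.5]), 0.66)]
t bin [(array([242.9, 156.6]), 0.68), (array([391. , 209.9]), 0.63)]
[[ 1.     -0.0005  0.0001  0.5616]
 [-0.0005 -1.      0.     -0.1711]
 [ 0.0001 -0.     -1.      0.4951]
 [ 0.      0.      0.      1.    ]]
```

View pics/w4.png

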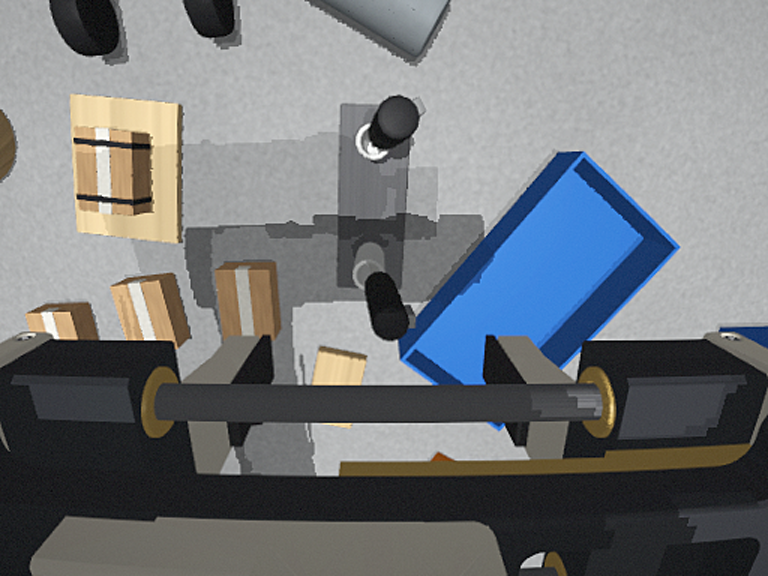

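The wrist view shows upper driver A with its end at (268,77) and its tube mouth at (249,94). Lower driver B has its end at (261,215) and its mouth at (246,180). Both grey sliders face right, and the bin lies to the right.

```bash
python3 - <<'E'
from h import *
np.set_printoptions(precision=4,suppress=True)
s=shot('wrist')
for n,e,m,sl in (('A',(268,76.5),(248.8,93.8),(281,71)),('B',(260.5,214.5),(246.2,181),(273,211))):
  E=w(s,e,.213)[0];M=w(s,m,.094)[0];S=w(s,sl,.205)[0]
  d=(E-M); print(n,'end',E,'mouth',M,'lean',np.degrees(np.arctan2(np.hypot(d[0],d[1]),d[2])),'dir',np.degrees(np.arctan2(d[1],d[0])),'slider',np.degrees(np.arctan2(*(S-E)[[1,0]])), 'at168', M+(d*((0.012+.166-.094)/d[2])))
print(w(s,[(583/1.5,153/1.5),(679/1.5,247/1.5),(402/1.5,357/1.5)],.06))
E
```

```text
A end [ 0.6667 -0.1862  0.213 ] mouth [ 0.6573 -0.1681  0.094 ] lean 9.731677752335115 dir -62.54609209569232 slider -65.33156385561473 at168 [ 0.6639 -0.1808  0.178 ]
B end [ 0.5375 -0.1805  0.213 ] mouth [ 0.5407 -0.164   0.094 ] lean 8.06934059639026 dir -100.97622830273838 slider -87.1138076418591 at168 [ 0.5384 -0.1756  0.178 ]
[[ 0.6495 -0.3691  0.06  ]
 [ 0.5583 -0.485   0.06  ]
 [ 0.4358 -0.198   0.06  ]]
```

View pics/sc4.png

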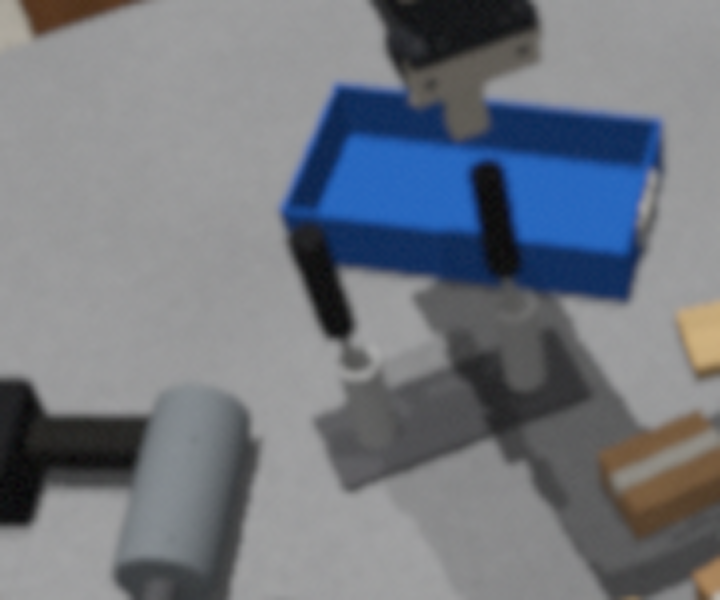

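```bash
python3 -m creep '[[[0,0,0,0.078,1],[0,0,0,0.078,1],[0,0,0,0.078,1],[0,0,0,0.078,1],[0,0,0,0.078,1],[0,0,0,0.078,1],[0,0,0,0.078,1],[0,0,0,0.078,1]]]'
python3 -m creep '[[[0,0,0,0.078,1],[0,0,0,0,1],[0,0,0,0,1]]]'
python3 - <<'E'
from h import *
go(.6639,-.1808,.337,-64)
E
```

```text
clock: 11.62
tool_pos: [0.5616, -0.1713, 0.4951]
orientation: [180.0, -0.0, -56.6]
force: [0.1, 0.6, -0.4]
opening: 0.0877
gripper_force: 0.0
clock: 11.87
tool_pos: [0.5616, -0.1713, 0.495]
orientation: [180.0, 0.0, -63.0]
force: [-0.5, -0.4, -0.2]
opening: 0.0876
gripper_force: 0.0
total units [ 0.2745 -0.4342  0.7901] spin 0.0111 rows>= 5.0 pos [ 0.5616 -0.1713  0.495 ] yaw -63.0
```

```bash
python3 -m creep '[[[0.0686,-0.1085,0,0,1],[0.0686,-0.1085,0,0,1],[0.0686,-0.1085,0,0,1],[0.0686,-0.1085,0,0,1],[0,0,0,0,1],[0,0,0.1,0,1],[0,0,0.13,0,1],[0,0,0.13,0,1]]]'
python3 -m creep '[[[0,0,0.13,0,1],[0,0,0.13,0,1],[0,0,0.1,0,1],[0,0,0.07,0,1],[0,0,0,0,0],[0,0,0,0,0],[0,0,0,0,0],[0,0,0,0,0]]]'
python3 -m creep '[[[0,0,0,0,0],[0,0,0,0,0],[0,0,0,0,0],[0,0,0,0,0],[0,0,0,0,0],[0,0,0,0,0],[0,0,0,0,0],[0,0,0,0,0]]]'
```

```text
clock: 12.53
tool_pos: [0.664, -0.1812, 0.4226]
orientation: [-179.9, -0.0, -63.0]
force: [0.4, 0.7, -0.2]
opening: 0.0875
gripper_force: 0.0
clock: 13.2
tool_pos: [0.6643, -0.1812, 0.3388]
orientation: [-179.9, -0.1, -63.1]
force: [-0.8, -0.8, -0.5]
opening: 0.0667
gripper_force: 0.0
clock: 13.87
tool_pos: [0.6639, -0.181, 0.3371]
orientation: [-180.0, 0.0, -63.2]
force: [-0.4, 1.2, 0.0]
opening: 0.0256
gripper_force: 29.9
```

```bash
python3 -m creep '[[[0.012,0,-0.1,0,0],[0.012,0,-0.1,0,0],[0.012,0,-0.1,0,0],[0.012,0,-0.1,0,0],[0.012,0,-0.1,0,0],[0,0,-0.1,0,0],[0,0,-0.1,0,0],[0,0,0,0,0]]]'
python3 - <<'E'
from h import *
np.set_printoptions(precision=4,suppress=True)
o=telemetry.get_obs();print(o['opening'],o['gripper_force'])
s=shot('top')
for m in nets.masks_of(s,'bin'): 
    ys,xs=np.nonzero(m['region']); r=cv2.minAreaRect(np.c_[xs,ys].astype(np.float32));print(m['confidence'],r,w(s,cv2.boxPoints(r),.06)[:,:2].tolist())
b=shot('wrist')
save(b,'w5',(256,0,512,384),1.5)
go(.497,-.3415,.47,-38.7)
E
```

```text
clock: 14.53
tool_pos: [0.6696, -0.1922, 0.4818]
orientation: [-179.7, -0.2, -63.2]
force: [0.9, -0.7, 1.0]
opening: 0.0251
gripper_force: 29.9
0.02510724468595954 29.897261559963226
0.68 ((244.59417724609375, 99.67771911621094), (13.0816650390625, 44.755775451660156), 11.888657569885254) [[0.7440381734441621, 0.13269196929117308], [0.8812156951265144, 0.10609053268919348], [0.8727328447096112, 0.06736978419833758], [0.7358045468969738, 0.09458094114834723]]
0.58 ((391.978759765625, 205.9287109375), (53.1538200378418, 96.15901184082031), 36.52885437011719) [[0.42106869282846326, -0.18461729710632874], [0.6519805726318153, -0.3636957705481936], [0.5565579305122265, -0.4932207667587103], [0.32786570157345196, -0.3097682455076711]]
total units [0.281  1.1056 0.0319] spin -0.2725 rows>= 6.0 pos [ 0.6691 -0.1917  0.4764] yaw -63.22
```

View pics/w5.png

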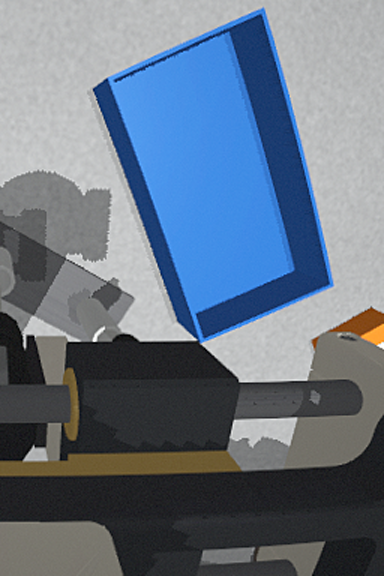

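The wrist view shows the bin's rim corners at crop (264,10), (331,286), (201,341) and (108,80). Driver A is held.

```bash
python3 - <<'E'
from h import *
np.set_printoptions(precision=4,suppress=True)
s=shot('wrist')
p=w(s,np.array([(264,10),(331,286),(201,341),(108,80)])/1.5+[256,0],.06)[:,:2];print(p,[np.linalg.norm(p[i]-p[i-1]).round(4) for i in range(4)])
c=p.mean(0);d=(p[0]+p[3]-p[1]-p[2])/2;a=np.arctan2(d[1],d[0]);print(c,np.degrees(a))
u=np.array([np.cos(a),np.sin(a)]);v=np.array([-u[1],u[0]])
g=c-.090*u+.03*v;print('start',g,'v+',v)
go(g[0],g[1],.44,np.degrees(a))
E
```

```text
[[ 0.5549 -0.4843]
 [ 0.3409 -0.3119]
 [ 0.4319 -0.1989]
 [ 0.6472 -0.3678]] [np.float64(0.1486), np.float64(0.2748), np.float64(0.1451), np.float64(0.2736)]
[ 0.4938 -0.3407] -38.47930426928518
start [ 0.442  -0.2612] v+ [0.6222 0.7828]
total units [-0.201   1.17    0.1806] spin -0.2749 rows>= 6.0 pos [ 0.669  -0.1917  0.4757] yaw -63.22
```

```bash
python3 -m creep '[[[0.13,0,0,0,0],[0.13,0,0,0,0],[0.14,0,0,0,0],[0,0.167,0,0,0],[0,0.167,0,0,0],[0,0.167,0,0,0],[0,0.167,0,0,0],[0,0.167,0,0,0]]]'
python3 -m creep '[[[0,0.167,0,0,0],[0,0.168,0,0,0],[-0.15,0,0,0,0],[-0.15,0,0,0,0],[-0.15,0,0,0,0],[-0.151,0,0,0,0],[0,0,0,-0.069,0],[0,0,0,-0.069,0]]]'
python3 -m creep '[[[0,0,0,-0.069,0],[0,0,0,-0.069,0],[0,0,0,0,0],[0,0,0,0,0]]]'
python3 - <<'E'
from h import *
np.set_printoptions(precision=4,suppress=True)
o=telemetry.get_obs();print(o['opening'],o['gripper_force'])
s=shot('wrist');t=shot('scene')
save(s,'w6',f=1); save(t,'sc6',(90,60,280,220),4)
cv2.imwrite('pics/m6.png',np.vstack([cv2.imread('pics/w6.png'),cv2.resize(t['frame'][40:190,100:300,::-1],(512,384))])[:, :][0:768:1].repeat(1,0)[::1][:768]) 
im=cv2.imread('pics/m6.png');cv2.imwrite('pics/m6.png',cv2.resize(im,(400,600)))
go(.442,-.2612,.326,-38.5)
E
```

```text
clock: 15.4
tool_pos: [0.5548, -0.339, 0.4752]
orientation: [179.9, 0.1, -63.2]
force: [0.4, -1.4, -0.9]
opening: 0.0257
gripper_force: 29.9
clock: 16.07
tool_pos: [0.4411, -0.2601, 0.4767]
orientation: [-180.0, 0.0, -50.4]
force: [0.2, 0.2, -0.5]
opening: 0.0259
gripper_force: 29.9
clock: 16.4
tool_pos: [0.4421, -0.2613, 0.4762]
orientation: [180.0, 0.1, -38.6]
force: [0.0, -0.5, -1.5]
opening: 0.0254
gripper_force: 29.9
0.025432307408972454 29.89671528339386
total units [-0.0007 -0.0004  0.7524] spin -0.0008 rows>= 4.0 pos [ 0.4422 -0.2614  0.4765] yaw -38.58
```

View pics/m6.png

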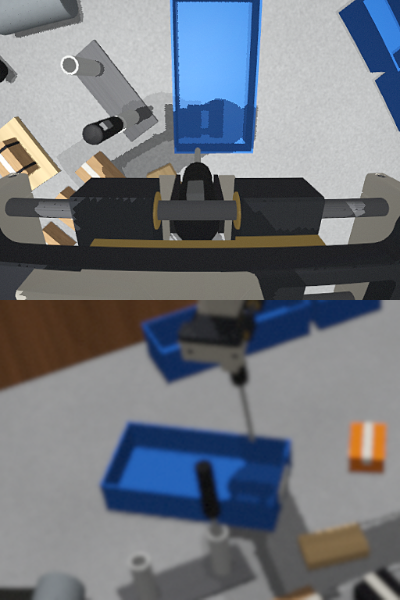

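Driver A hangs with its tip at wrist (253,190), close to the near end of the bin. The scene view shows it leaning along the bin as intended. I'll check the tip position before lowering.

```bash
python3 - <<'E'
from h import *
np.set_printoptions(precision=4,suppress=True)
s=shot('wrist')
c=np.array([.4938,-.3407]);a=np.radians(-38.5);u=np.array([np.cos(a),np.sin(a)]);v=np.array([-u[1],u[0]])
for z in (.145,.153,.16):
  p=w(s,[253.4,190],z)[0][:2]; print(p,(p-c)@u,(p-c)@v)
b=shot('scene')
# tip in scene from mosaic: (252,438-300)
q=[100+252/400*200,40+(438-300)/300*150]
p=w(b,q,.153)[0][:2];print('scene',p,(p-c)@u,(p-c)@v, px(b,[.419,-.243,.153]),q)
E
```

```text
[ 0.4306 -0.2542] -0.10335095673071715 0.028379096526110238
[ 0.4325 -0.2556] -0.10095197590754734 0.028418861422433325
[ 0.4341 -0.2569] -0.09885286768727376 0.028453655706716003
scene [ 0.4276 -0.2532] -0.10626656007979332 0.027262170801694026 [[230.1269 110.1105]] [226.0, 109.0]
```

```bash
python3 -m creep '[[[0,0,0.14,0,0],[0,0,0.14,0,0],[0,0,0.14,0,0],[0,0,0.14,0,0],[0,0,0.1,0,0],[0,0,0.05,0,0],[0,0,0,0,0]]]'
python3 -m creep '[[[0,0,0.01,0,0],[0,0,0.01,0,0],[0,0,0.01,0,0],[0,0,0,0,0]]]'
```

```text
clock: 17.18
tool_pos: [0.4416, -0.2613, 0.3329]
orientation: [179.9, 0.2, -38.4]
force: [-0.5, -0.5, -0.7]
opening: 0.0254
gripper_force: 29.9
clock: 17.52
tool_pos: [0.4424, -0.2614, 0.3297]
orientation: [-180.0, -0.1, -38.4]
force: [-1.1, -0.1, -0.6]
opening: 0.0254
gripper_force: 29.9
```

```bash
python3 -m creep '[[[0,0,0.01,0,0],[0,0,0.01,0,0],[0,0,0,0,0]]]'
python3 -m creep '[[[0,0,0.01,0,0],[0,0,0.01,0,0],[0,0,0,0,0]]]'
```

```text
clock: 17.77
tool_pos: [0.4434, -0.2621, 0.328]
orientation: [-180.0, -0.3, -38.3]
force: [-2.3, -0.5, 15.3]
opening: 0.0257
gripper_force: 30.0
clock: 18.02
tool_pos: [0.4451, -0.263, 0.3267]
orientation: [-180.0, -0.7, -38.2]
force: [-0.9, -3.1, 25.6]
opening: 0.0258
gripper_force: 30.0
```

```bash
python3 -m creep '[[[0.05,0,0.005,0,0],[0.05,0,0.01,0,0],[0.05,0,0.012,0,0],[0.045,0,0.015,0,0],[0.045,0,0.017,0,0],[0.045,0,0.02,0,0],[0,0,0,0,0]]]'
python3 - <<'E'
from h import *
t=shot('scene');save(t,'sc7',(100,40,300,190),2.6)
s=shot('wrist');cv2.imwrite('pics/m7.png',np.vstack([cv2.resize(s['frame'][:,:,::-1],(400,300)),cv2.resize(t['frame'][40:190,100:300,::-1],(400,300))]))
E
```

```text
clock: 18.6
tool_pos: [0.4897, -0.2986, 0.3078]
orientation: [-180.0, -0.4, -38.3]
force: [1.9, -3.9, 12.1]
opening: 0.0256
gripper_force: 30.0
```

View pics/m7.png

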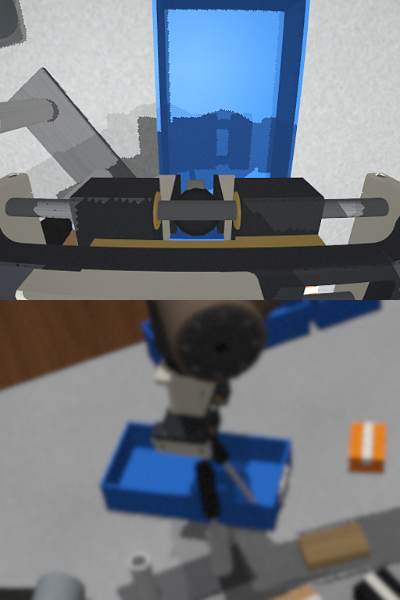

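The driver is tilting as intended, so I'll continue the arc and then release.

```bash
python3 -m creep '[[[0.065,0,0.033,0,0],[0.06,0,0.036,0,0],[0.055,0,0.045,0,0],[0.055,0,0.05,0,0],[0.05,0,0.052,0,0],[0.045,0,0.055,0,0],[0.03,0,0.04,0,0],[0,0,0,0,0]]]'
python3 -m creep '[[[0,0,0,0,0.5],[0,0,0,0,0.5],[0,0,0,0,0.5],[0,0,0,0,0.5],[0,0,0,0,0.5],[0,0,-0.1,0,0.5],[0,0,-0.2,0,0.5],[0,0,-0.2,0,0.5]]]'
python3 -m creep '[[[0,0,-0.2,0,1],[0,0,-0.2,0,1],[0,0,-0.1,0,1],[0,0,0,0,1],[0,0,0,0,1]]]'
python3 - <<'E'
from h import *
t=shot('scene')
s=shot('wrist');cv2.imwrite('pics/m8.png',np.vstack([cv2.resize(s['frame'][:,:,::-1],(400,300)),cv2.resize(t['frame'][40:190,100:300,::-1],(400,300))]))
print([(d['uv'],d['confidence'],w(s,d['uv'],.018)) for q in('driver1','driver1_end') for d in nets.landmark_of(s,q)])
E
```

```text
clock: 19.37
tool_pos: [0.5446, -0.3423, 0.2423]
orientation: [180.0, -0.1, -38.4]
force: [1.8, -0.1, 2.8]
opening: 0.0252
gripper_force: 30.0
clock: 20.03
tool_pos: [0.5427, -0.3411, 0.3429]
orientation: [179.9, 0.2, -38.4]
force: [1.9, -1.4, 0.1]
opening: 0.044
gripper_force: 0.0
clock: 20.45
tool_pos: [0.5431, -0.3413, 0.4451]
orientation: [-179.9, -0.2, -38.4]
force: [-0.5, 1.1, -0.3]
opening: 0.0716
gripper_force: 0.0
[([252.0, 258.6], 0.82, array([[ 0.41948833, -0.24267049,  0.018     ]])), ([253.2, 134.3], 0.85, array([[ 0.57478098, -0.36795699,  0.018     ]])), ([252.1, 259.5], 0.44, array([[ 0.41807858, -0.24176136,  0.018     ]]))]
```

View pics/m8.png

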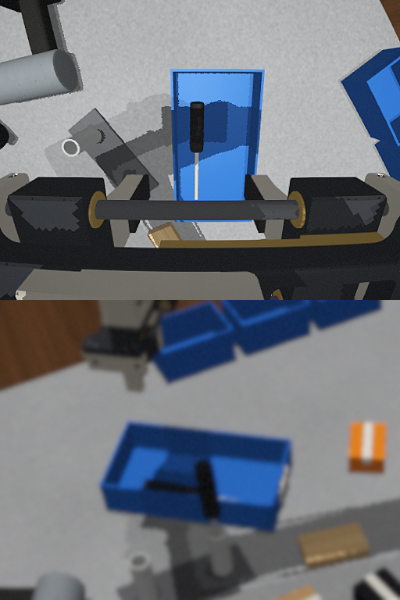

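Driver A lies lengthwise in the bin: handle at wrist (197,127), shaft down to (197,195) in the 400-px mosaic. Now driver B.

```bash
python3 -m creep '[[[0,0,-0.03,0.0786,1],[0,0,-0.03,0.0786,1],[0,0,-0.03,0.0786,1],[0,0,-0.03,0.0786,1],[0,0,-0.03,0.0786,1],[0,0,0,0.0786,1],[0,0,0,0.0786,1],[0,0,0,0.0786,1]]]'
python3 -m creep '[[[0,0,0,0,1],[0,0,0,0,1]]]'
python3 - <<'E'
from h import *
np.set_printoptions(precision=4,suppress=True)
s=shot('wrist')
for q,z in(('driver1_end',.213),('holder',0)): print(q,[(d['uv'],round(d['confidence'],2),w(s,d['uv'],z)) for d in nets.landmark_of(s,q)])
for m in nets.masks_of(s,'driver'): ys,xs=np.nonzero(m['region']);print(m['confidence'],xs.min(),xs.max(),ys.min(),ys.max())
go(.5384,-.1756,.337,-95)
E
```

```text
clock: 21.32
tool_pos: [0.5434, -0.3414, 0.4717]
orientation: [179.9, 0.0, -95.3]
force: [0.2, 0.6, -0.2]
opening: 0.0879
gripper_force: 0.0
clock: 21.48
tool_pos: [0.5434, -0.3415, 0.4719]
orientation: [179.9, 0.0, -94.7]
force: [0.4, -0.2, 0.6]
opening: 0.0876
gripper_force: 0.0
driver1_end []
holder [([230.5, 254.2], 0.83, array([[ 0.5975, -0.1672,  0.    ]]))]
0.69 224 329 138 210
total units [-0.8241  0.0945  0.6787] spin 0.0019 rows>= 6.0 pos [ 0.5434 -0.3415  0.4727] yaw -94.83
```

```bash
python3 -m creep '[[[-0.137,0.0158,0,0,1],[-0.137,0.0158,0,0,1],[-0.137,0.0158,0,0,1],[-0.137,0.0158,0,0,1],[-0.137,0.0158,0,0,1],[-0.137,0.0158,0,0,1],[0,0,0,0,1],[0,0,0.08,0,1]]]'
python3 -m creep '[[[0,0,0.12,0,1],[0,0,0.12,0,1],[0,0,0.12,0,1],[0,0,0.12,0,1],[0,0,0.08,0,1],[0,0,0.04,0,1],[0,0,0,0,0],[0,0,0,0,0]]]'
python3 -m creep '[[[0,0,0,0,0],[0,0,0,0,0],[0,0,0,0,0],[0,0,0,0,0],[0,0,0,0,0],[0,0,0,0,0],[0,0,0,0,0],[0,0,0,0,0]]]'
python3 -m creep '[[[0,0,0,0,0],[0,0,0,0,0],[0,0,0,0,0]]]'
```

```text
clock: 22.35
tool_pos: [0.5393, -0.1748, 0.4604]
orientation: [-179.7, -0.0, -94.7]
force: [0.7, -1.0, 1.5]
opening: 0.0876
gripper_force: 0.0
clock: 23.02
tool_pos: [0.539, -0.1762, 0.3375]
orientation: [-180.0, -0.0, -94.9]
force: [1.0, -0.3, -0.0]
opening: 0.0798
gripper_force: 0.0
clock: 23.68
tool_pos: [0.5387, -0.176, 0.3371]
orientation: [180.0, -0.0, -95.0]
force: [-0.6, 0.6, 0.8]
opening: 0.0265
gripper_force: 7.5
clock: 23.93
tool_pos: [0.5385, -0.176, 0.3369]
orientation: [180.0, 0.0, -95.0]
force: [-1.6, 0.5, 1.6]
opening: 0.0255
gripper_force: 29.8
```

```bash
python3 -m creep '[[[0.012,0,-0.1,0,0],[0.012,0,-0.1,0,0],[0.012,0,-0.1,0,0],[0.012,0,-0.1,0,0],[0.012,0,-0.1,0,0],[0,0,-0.1,0,0],[0,0,-0.1,0,0],[0,0,0,0,0]]]'
python3 - <<'E'
from h import *
np.set_printoptions(precision=4,suppress=True)
s=shot('top')
for m in nets.masks_of(s,'bin'): 
    ys,xs=np.nonzero(m['region']); r=cv2.minAreaRect(np.c_[xs,ys].astype(np.float32));print(m['confidence'],r,w(s,cv2.boxPoints(r),.06)[:,:2].tolist())
go(.4035,-.3097,.4765,-38.5)
E
```

```text
clock: 24.6
tool_pos: [0.5384, -0.1884, 0.4815]
orientation: [-179.6, -0.1, -95.0]
force: [0.8, -0.1, -0.7]
opening: 0.0257
gripper_force: 29.9
0.86 ((392.357177734375, 206.16363525390625), (54.6364631652832, 96.03466796875), 37.746803283691406) [[0.4249725889417618, -0.18278467581486185], [0.6520220307701781, -0.3665164751650117], [0.5510881609665887, -0.4974093997957256], [0.3264929484556356, -0.3092831387646968]]
total units [0.6645 0.616  0.0038] spin -0.6275 rows>= 9.0 pos [ 0.5378 -0.188   0.4775] yaw -94.97
```

```bash
python3 -m creep '[[[0.11,0.103,0,0,0],[0.11,0.103,0,0,0],[0.11,0.103,0,0,0],[0.11,0.103,0,0,0],[0.11,0.103,0,0,0],[0.1145,0.101,0,0,0],[0,0,0,-0.0784,0],[0,0,0,-0.0784,0]]]'
python3 -m creep '[[[0,0,0,-0.0784,0],[0,0,0,-0.0784,0],[0,0,0,-0.0784,0],[0,0,0,-0.0784,0],[0,0,0,-0.0784,0],[0,0,0,-0.0784,0],[0,0,0,0,0],[0,0,0,0,0]]]'
python3 - <<'E'
from h import *
np.set_printoptions(precision=4,suppress=True)
t=shot('scene')
s=shot('wrist');cv2.imwrite('pics/m9.png',np.vstack([cv2.resize(s['frame'][:,:,::-1],(400,300)),cv2.resize(t['frame'][40:190,100:300,::-1],(400,300))]))
go(.4035,-.3097,.3305,-38.5)
E
```

```text
clock: 25.37
tool_pos: [0.4019, -0.3106, 0.4759]
orientation: [179.9, 0.1, -80.7]
force: [-0.4, 0.0, -1.1]
opening: 0.0253
gripper_force: 29.9
clock: 26.03
tool_pos: [0.4034, -0.3096, 0.476]
orientation: [180.0, 0.1, -38.7]
force: [0.9, 0.0, -1.3]
opening: 0.0253
gripper_force: 29.9
total units [ 0.0011 -0.0004  0.7298] spin -0.0027 rows>= 4.0 pos [ 0.4034 -0.3097  0.4765] yaw -38.75
```

View pics/m9.png

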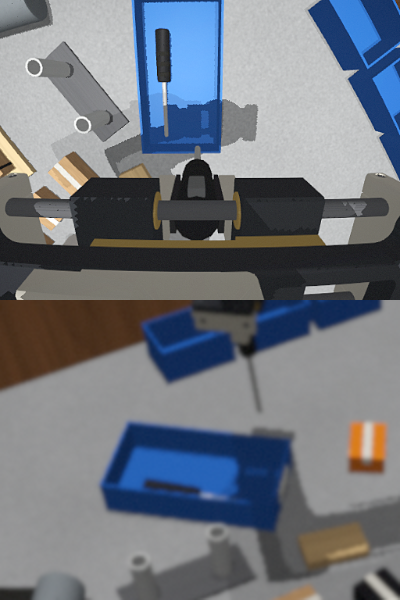

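Driver B hangs tip-down with its tip at mosaic (198,148), beside driver A lying at (163,80). The geometry matches the first placing.

```bash
python3 -m creep '[[[0,0,0.14,0,0],[0,0,0.14,0,0],[0,0,0.14,0,0],[0,0,0.14,0,0],[0,0,0.1,0,0],[0,0,0.05,0,0],[0,0,0.015,0,0],[0,0,0,0,0]]]'
python3 -m creep '[[[0,0,0.01,0,0],[0,0,0.01,0,0],[0,0,0.01,0,0],[0,0,0,0,0]]]'
```

```text
clock: 26.8
tool_pos: [0.4036, -0.3098, 0.3319]
orientation: [180.0, 0.0, -38.6]
force: [0.2, 0.2, -0.6]
opening: 0.0251
gripper_force: 29.9
clock: 27.13
tool_pos: [0.4043, -0.3103, 0.3284]
orientation: [-180.0, -0.2, -38.5]
force: [-1.0, 0.9, 9.4]
opening: 0.0251
gripper_force: 30.0
```

```bash
python3 -m creep '[[[0.05,0,0.015,0,0],[0.05,0,0.017,0,0],[0.05,0,0.017,0,0],[0.045,0,0.018,0,0],[0.045,0,0.018,0,0],[0.045,0,0.02,0,0],[0,0,0,0,0]]]'
python3 -m creep '[[[0.065,0,0.033,0,0],[0.06,0,0.036,0,0],[0.055,0,0.045,0,0],[0.055,0,0.05,0,0],[0.05,0,0.052,0,0],[0.045,0,0.055,0,0],[0.03,0,0.04,0,0],[0,0,0,0,0]]]'
python3 -m creep '[[[0,0,0,0,0.5],[0,0,0,0,0.5],[0,0,0,0,0.5],[0,0,0,0,0.5],[0,0,0,0,0.5],[0,0,-0.1,0,0.5],[0,0,-0.2,0,0.5],[0,0,-0.2,0,0.5]]]'
python3 -m creep '[[[0,0,-0.2,0,1],[0,0,-0.2,0,1],[0,0,-0.1,0,1],[0,0,0,0,1],[0,0,0,0,1]]]'
python3 - <<'E'
from h import *
np.set_printoptions(precision=4,suppress=True)
s=shot('wrist')
m8=s['frame'][:,:,::-1];t=shot('top');tt=cv2.resize(t['frame'][120:260,110:300,::-1],(512,377),interpolation=cv2.INTER_CUBIC)
cv2.imwrite('pics/m10.png',cv2.resize(np.vstack([m8,tt]),(400,594)))
print([(d['uv'],round(d['confidence'],2),w(s,d['uv'],.018)) for q in('driver1','driver1_end') for d in nets.landmark_of(s,q)])
for d in nets.masks_of(t,'carton')+nets.masks_of(t,'base_top'):
  ys,xs=np.nonzero(d['region']);r=cv2.minAreaRect(np.c_[xs,ys].astype(np.float32));b=w(t,cv2.boxPoints(r),.036)[:,:2]
  e=[b[1]-b[0],b[2]-b[1]];l=max(e,key=np.linalg.norm)
  print(round(d['confidence'],2),np.round(r[0],1),b.mean(0),np.linalg.norm(e,axis=1),np.degrees(np.arctan(l[1]/l[0])).round(1),t['frame'][d['region']].mean(0).round())
E
```

```text
clock: 27.72
tool_pos: [0.451, -0.3473, 0.3082]
orientation: [180.0, -0.5, -38.4]
force: [2.3, -3.6, 12.5]
opening: 0.0256
gripper_force: 30.0
clock: 28.38
tool_pos: [0.5054, -0.3908, 0.242]
orientation: [180.0, -0.0, -38.5]
force: [1.2, -1.8, 1.7]
opening: 0.0251
gripper_force: 30.0
clock: 29.05
tool_pos: [0.5037, -0.3897, 0.3427]
orientation: [179.9, 0.2, -38.5]
force: [1.3, -0.9, 0.5]
opening: 0.0439
gripper_force: 0.0
clock: 29.47
tool_pos: [0.5041, -0.3899, 0.4448]
orientation: [-179.9, -0.2, -38.5]
force: [-0.8, -0.8, -0.1]
opening: 0.0717
gripper_force: 0.0
[([215.6, 259.0], 0.64, array([[ 0.4179, -0.244 ,  0.018 ]])), ([252.5, 254.0], 0.55, array([[ 0.3876, -0.2972,  0.018 ]])), ([209.7, 128.9], 0.84, array([[ 0.5816, -0.3736,  0.018 ]]))]
0.92 [207. 226.] [0.4311 0.2101] [0.0651 0.0825] 0.4 [185. 159. 129.]
0.89 [167.2 306.1] [0.1963 0.3255] [0.0689 0.0813] 9.8 [95. 94. 95.]
0.79 [274.1 253.1] [0.3513 0.0127] [0.0833 0.0601] -81.4 [102. 101. 101.]
0.74 [287. 209.] [ 0.4813 -0.0258] [0.0594 0.0832] -0.5 [186. 160. 130.]
0.71 [128.6 261.5] [0.3257 0.4418] [0.0577 0.0902] 84.6 [102. 181. 179.]
0.66 [173.8 252.7] [0.3523 0.3073] [0.0636 0.0849] 10.7 [183. 156. 127.]
```

View pics/m10.png

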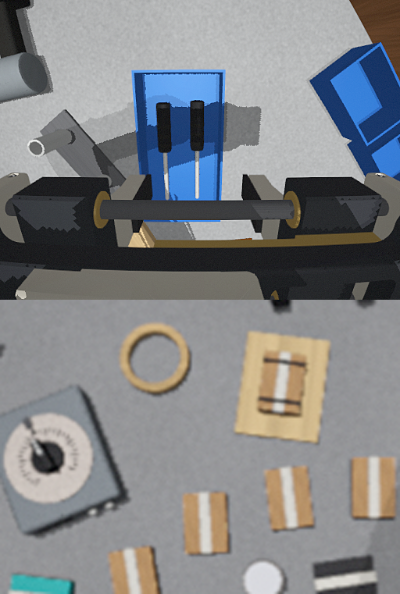

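Both drivers lie in the bin, at mosaic (163,127) and (197,125). The top view shows four brown cartons at mosaic (206,522), (289,497), (373,487) and (134,575), and the strapped foot at (283,383). I'm moving the wrist camera over them.

```bash
python3 -m creep '[[[0,0,-0.07,-0.0713,1],[0,0,-0.07,-0.0713,1],[0,0,-0.07,-0.0713,1],[0,0,-0.07,-0.0713,1],[0,0,-0.07,-0.0713,1],[0,0,-0.07,-0.0713,1],[0,-0.2,0,0,1],[0,-0.2,0,0,1]]]'
python3 -m creep '[[[0,-0.2,0,0,1],[0,-0.2,0,0,1],[0,-0.2,0,0,1],[0,-0.2,0,0,1],[0,-0.2,0,0,1],[0,-0.2,0,0,1],[0,-0.2,0,0,1],[0,-0.2,0,0,1]]]'
python3 -m creep '[[[0,-0.2,0,0,1],[0,-0.2,0,0,1],[0,0,0,0,1],[0,0,0,0,1]]]'
cat > cart.py <<'E'
from h import *
np.set_printoptions(precision=4,suppress=True)
# model fit: side-wall aware. project box silhouette (convex hull) and match mask by IoU
from scipy.optimize import minimize
def fit(s,m,x0,z0,z1):
    def iou(p):
        c,sn=np.cos(p[2]),np.sin(p[2]); P=[(p[0]+c*a-sn*b,p[1]+sn*a+c*b,z) for a in(-.042,.042) for b in(-.03,.03) for z in(z0,z1)]
        h=cv2.convexHull((px(s,P)*16).astype(np.int32)); im=np.zeros(m.shape,np.uint8); cv2.fillPoly(im,[h],255,cv2.LINE_AA,4)
        im=im/255.; return -np.minimum(im,m).sum()/np.maximum(im,m).sum()
    best=min((minimize(iou,[x0[0],x0[1],a],method='Nelder-Mead',options=dict(initial_simplex=[[x0[0],x0[1],a],[x0[0]+.01,x0[1],a],[x0[0],x0[1]+.01,a],[x0[0],x0[1],a+.15]])) for a in(-.4,-.1,.2,.5)),key=lambda r:r.fun)
    return best.x[:2],np.degrees(best.x[2]),-best.fun
def cartons(s):
    for d in nets.masks_of(s,'carton1'):
        rgb=s['frame'][d['region']].mean(0)
        if rgb[0]-rgb[2]<20 or rgb[0]-rgb[1]>60 or d['region'].sum()<300: continue
        x0=w(s,d['uv'],.03)[0][:2]; print(np.round(d['uv']),round(d['confidence'],2),rgb.round(),*fit(s,d['region'],x0,0,.036))
E
python3 - <<'E'
from cart import *
s=shot('wrist');save(s,'w11',f=1.2);cartons(s)
for q,z in(('base_top',.048),('base',0)): print(q,[(d['uv'],round(d['confidence'],2),w(s,d['uv'],z)[0]) for d in nets.landmark_of(s,q)])
for q in('base_top','base'):
  for d in nets.masks_of(s,q):
    ys,xs=np.nonzero(d['region']);r=cv2.minAreaRect(np.c_[xs,ys].astype(np.float32));b=w(s,cv2.boxPoints(r),.012);print(d['confidence'],r,b[:,:2].tolist(),b.mean(0))
E
```

```text
clock: 30.43
tool_pos: [0.5045, -0.3106, 0.526]
orientation: [-180.0, 0.1, -0.2]
force: [1.4, 1.0, -0.6]
opening: 0.088
gripper_force: 0.0
clock: 31.1
tool_pos: [0.504, 0.0118, 0.5265]
orientation: [180.0, 0.0, -0.0]
force: [1.0, 1.0, -0.2]
opening: 0.0875
gripper_force: 0.0
clock: 31.43
tool_pos: [0.5045, 0.0921, 0.526]
orientation: [180.0, 0.1, 0.2]
force: [-0.6, 0.1, -0.5]
opening: 0.0874
gripper_force: 0.0
[317. 165.] 0.89 [164. 140. 111.] [ 0.4849 -0.025 ] 0.8177536058112672 0.9149309532221183
[250. 173.] 0.83 [131. 111.  88.] [0.4705 0.0945] 5.811204891462829 0.9435159565429901
[131. 224.] 0.75 [173. 148. 118.] [0.3688 0.3242] -45.72902069773507 0.6302515641501126
[184. 191.] 0.75 [160. 137. 109.] [0.4351 0.211 ] 0.19564978998232407 0.9286748703345876
base_top [([245.0, 74.3], 0.88, array([0.6315, 0.1019, 0.048 ]))]
base [([243.1, 73.5], 0.66, array([0.6378, 0.1062, 0.    ])), ([235.0, 228.3], 0.55, array([0.3537, 0.1236, 0.    ]))]
0.85 ((243.95269775390625, 73.39431762695312), (75.06148529052734, 95.95161437988281), 6.842772960662842) [[0.5669924476556036, 0.1783072775975203], [0.7161079925756288, 0.15439205021939317], [0.7030624487473167, 0.035418443285591426], [0.5520775417879621, 0.050382330338146174]] [0.6346 0.1046 0.012 ]
0.63 ((243.35400390625, 74.37876892089844), (75.11861419677734, 95.252197265625), 8.27589225769043) [[0.5677631307721499, 0.18109957583837832], [0.7152779710535848, 0.153397175240682], [0.6994476070142157, 0.03460189602367374], [0.549659567523462, 0.053489059977272914]] [0.633  0.1056 0.012 ]
```

View pics/w11.png

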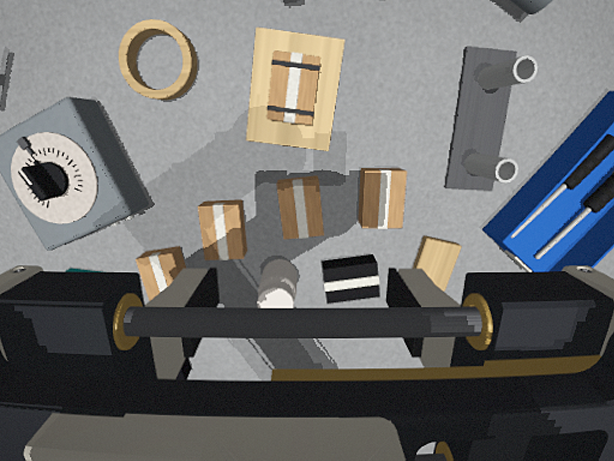

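The wrist view shows brown cartons at (÷1.2) (317,165), (250,173), (184,191) and (131,224), the strapped foot at (245,74), the gluepot near (232,240), and the black one at (292,232). I'll refine the foot's pose and the gluepot's position.

```bash
python3 - <<'E'
from cart import *
import cart
s=shot('wrist')
d=nets.masks_of(s,'base')[0]['region']
def ff(hx,hy,z0,z1,m,x0):
    def f(p):
        c,sn=np.cos(p[2]),np.sin(p[2]);P=[(p[0]+c*a-sn*b,p[1]+sn*a+c*b,z) for a in(-hx,hx) for b in(-hy,hy) for z in(z0,z1)]
        im=np.zeros(m.shape,np.uint8);cv2.fillPoly(im,[cv2.convexHull((px(s,P)*16).astype(np.int32))],255,cv2.LINE_AA,4);im=im/255.
        return -np.minimum(im,m).sum()/np.maximum(im,m).sum()
    r=minimize(f,x0,method='Nelder-Mead',options=dict(initial_simplex=[x0,[x0[0]+.01,x0[1],x0[2]],[x0[0],x0[1]+.01,x0[2]],[x0[0],x0[1],x0[2]+.1]]));return r.x,np.degrees(r.x[2]),r.fun
print(ff(.075,.06,0,.012,d,[.634,.104,-.12]))
# strapped carton top edges by hand: corners in w11 (1.2x)
hsv=cv2.cvtColor(s['frame'],cv2.COLOR_RGB2HSV)
roi=hsv[40:106,225:268];
k=(d&((hsv[:,:,2]<185)|(hsv[:,:,1]<60))).astype(np.uint8);k=cv2.morphologyEx(k,cv2.MORPH_OPEN,np.ones((3,3)))
n,l,st,_=cv2.connectedComponentsWithStats(k);i=1+st[1:,4].argmax();print(st[i]);print(ff(.042,.03,.012,.048,l==i,[.633,.103,-.12]))
print('pot',[(x['uv'],x['confidence'],w(s,x['uv'],.05)[0]) for x in nets.landmark_of(s,'gluepot')])
cv2.imwrite('pics/k.png',k*255)
t=shot('top');print('pot',[(x['uv'],x['confidence'],w(t,x['uv'],.0)[0]) for x in nets.landmark_of(t,'gluepot')]); 
go(.4705,.0945,.30,5.8)
E
```

```text
(array([ 0.6334,  0.1039, -0.1298]), np.float64(-7.43587768181841), np.float64(-0.9628569108801651))
[220  44  44  60 947]
(array([ 0.6329,  0.1035, -0.1141]), np.float64(-6.537688953582443), np.float64(-0.39055669716378455))
pot [([231.0, 227.9], 0.98, array([0.3779, 0.1253, 0.05  ]))]
pot []
total units [-0.1704 -0.0252  1.1346] spin -0.0652 rows>= 6.0 pos [0.5046 0.0894 0.5269] yaw -0.07
```

```bash
python3 -m creep '[[[0,0,0.05,-0.0652,1],[-0.167,-0.043,0,0,1],[0,0,0.18,0,1],[0,0,0.18,0,1],[0,0,0.18,0,1],[0,0,0.18,0,1],[0,0,0.18,0,1],[0,0,0,0,1]]]'
python3 - <<'E'
from cart import *
s=shot('wrist');cartons(s)
go(.4705,.0945,.184,5.8)
E
```

```text
clock: 32.65
tool_pos: [0.4681, 0.0938, 0.3309]
orientation: [179.8, 0.6, 5.8]
force: [-1.8, -0.4, -0.5]
opening: 0.0879
gripper_force: 0.0
[140. 195.] 0.89 [166. 142. 113.] [0.436  0.2106] 1.286025890435718 0.8454603047342255
[249. 176.] 0.8 [131. 111.  88.] [0.47   0.0939] 6.051550370064336 0.9634249648796538
[360. 176.] 0.67 [175. 150. 121.] [ 0.4853 -0.0249] -0.1769761258098833 0.9593596280267376
[ 65. 217.] 0.65 [94. 76. 57.] [0.3724 0.3187] -44.98995073521353 0.1440137660217521
total units [0.0002 0.0011 0.7655] spin 0.0007 rows>= 4.0 pos [0.4707 0.095  0.3371] yaw 5.86
```

```bash
python3 -m creep '[[[0,0.002,0.16,0,1],[0,0.003,0.16,0,1],[0,0,0.16,0,1],[0,0,0.14,0,1],[0,0,0.09,0,1],[0,0,0.055,0,1],[0,0,0,0,0],[0,0,0,0,0]]]'
python3 -m creep '[[[0,0,0,0,0],[0,0,0,0,0],[0,0,0,0,0],[0,0,0,0,0],[0,0,0,0,0],[0,0,0,0,0]]]'
python3 -m creep '[[[0,0,-0.1,0,0],[0,0,-0.18,0,0],[0,0,-0.18,0,0],[0,0,-0.15,0,0],[0,0,0,0.073,0],[0,0,0,0.072,0],[0,0,0,0,0]]]'
python3 - <<'E'
from h import *
go(.6325,.103,.233,-7.2)
E
```

```text
clock: 33.42
tool_pos: [0.472, 0.0949, 0.1855]
orientation: [-180.0, -0.1, 5.9]
force: [0.8, -0.4, 0.3]
opening: 0.079
gripper_force: 0.0
clock: 33.92
tool_pos: [0.4711, 0.0945, 0.1853]
orientation: [-179.9, -0.1, 5.9]
force: [-2.0, 0.1, 9.5]
opening: 0.0591
gripper_force: 30.0
clock: 34.5
tool_pos: [0.4701, 0.0939, 0.3068]
orientation: [-179.9, -0.1, -7.5]
force: [0.6, -0.4, -3.3]
opening: 0.0598
gripper_force: 30.0
total units [ 0.7985 -0.1506  0.3701] spin -0.0035 rows>= 5.0 pos [0.4701 0.0939 0.3068] yaw -7.51
```

```bash
python3 -m creep '[[[0.16,-0.03,0,0,0],[0.16,-0.03,0,0,0],[0.16,-0.03,0,0,0],[0.16,-0.03,0,0,0],[0.1585,-0.0306,0,0,0],[0,0,0,0,0],[0,0,0.15,0,0],[0,0,0.12,0,0]]]'
python3 -m creep '[[[0,0,0.06,0,0],[0,0,0.025,0,0],[0,0,0.008,0,0],[0,0,0,0,0]]]'
python3 - <<'E'
from h import *
go(.6325,.103,.233,-7.2)
E
```

```text
clock: 35.17
tool_pos: [0.6331, 0.1038, 0.2507]
orientation: [-180.0, -0.0, -7.0]
force: [-0.5, -1.1, -4.5]
opening: 0.0597
gripper_force: 30.0
clock: 35.5
tool_pos: [0.6326, 0.104, 0.2337]
orientation: [180.0, 0.0, -7.1]
force: [0.1, -0.7, -2.7]
opening: 0.0599
gripper_force: 30.0
total units [0.0003 0.0049 0.0033] spin 0.0014 rows>= 1.0 pos [0.6326 0.104  0.2337] yaw -7.07
```

Set it down, release and move up. Next is the carton at (.4853,−.025), yaw ≈ 0.

```bash
python3 -m creep '[[[0,0.003,0.008,0,0],[0,0,0,0,0],[0,0,0,0,1],[0,0,0,0,1],[0,0,0,0,1],[0,0,0,0,1],[0,0,0,0,1],[0,0,-0.05,0,1]]]'
python3 -m creep '[[[0,0,-0.15,0,1],[0,0,-0.18,0,1],[0,0,-0.18,0,1],[0,0,-0.18,0,1],[0,0,-0.1,0,1],[0,0,0,-0.077,1],[0,0,0,0,1]]]'
python3 - <<'E'
from cart import *
s=shot('wrist');b=w(s,nets.landmark_of(s,'base_top')[0]['uv'],.084) if nets.landmark_of(s,'base_top') else None
print(b)
for d in nets.masks_of(s,'carton1'):
    x0=w(s,d['uv'],.084)[0][:2]
    if np.hypot(*(x0-[.6325,.103]))<.04: print('placed',fit(s,d['region'],x0,.048,.084),fit(s,d['region'],x0,.012,.084))
go(.485,-.025,.184,0)
E
```

```text
clock: 36.17
tool_pos: [0.632, 0.1031, 0.24]
orientation: [179.9, 0.2, -7.2]
force: [-0.4, 0.6, -0.5]
opening: 0.087
gripper_force: 0.0
clock: 36.75
tool_pos: [0.6327, 0.1033, 0.4025]
orientation: [-179.9, -0.2, 0.1]
force: [0.6, 0.5, -0.5]
opening: 0.0876
gripper_force: 0.0
None
placed (array([0.6318, 0.104 ]), np.float64(-5.7000193639399805), np.float64(0.9332511974430738)) (array([0.6301, 0.1042]), np.float64(-4.902309128259169), np.float64(0.9055778964154474))
total units [-0.7298  0.6467  1.0765] spin -0.0053 rows>= 8.0 pos [0.6323 0.1032 0.399 ] yaw -0.47
```

```bash
python3 -m creep '[[[-0.146,0.1293,0,0,1],[-0.146,0.1293,0,0,1],[-0.146,0.1293,0,0,1],[-0.146,0.1293,0,0,1],[-0.146,0.1293,0,0,1],[0,0,0.1,0,1],[0,0,0.17,0,1],[0,0,0.18,0,1]]]'
python3 -m creep '[[[0,0,0.18,0,1],[0,0,0.16,0,1],[0,0,0.14,0,1],[0,0,0.09,0,1],[0,0,0.055,0,1],[0,0,0,0,0],[0,0,0,0,0],[0,0,0,0,0]]]'
python3 -m creep '[[[0,0,0,0,0],[0,0,0,0,0],[0,0,0,0,0],[0,0,0,0,0],[0,0,0,0,0]]]'
python3 -m creep '[[[0,0,-0.1,0,0],[0,0,-0.18,0,0],[0,0,-0.18,0,0],[0,0,-0.18,0,0],[0,0,-0.05,0.074,0],[0,0,0,0,0],[0,0,0,0,0]]]'
python3 - <<'E'
from h import *
go(.6325,.103,.2695,-7.2)
E
```

```text
clock: 37.57
tool_pos: [0.4856, -0.0258, 0.3098]
orientation: [-179.9, -0.2, -0.5]
force: [-0.0, 0.9, -2.1]
opening: 0.0877
gripper_force: 0.0
clock: 38.23
tool_pos: [0.4863, -0.0252, 0.185]
orientation: [180.0, -0.0, -0.3]
force: [0.0, 0.4, -0.3]
opening: 0.0731
gripper_force: 0.0
clock: 38.65
tool_pos: [0.4864, -0.0251, 0.1856]
orientation: [-180.0, -0.1, -0.3]
force: [-1.3, 0.9, 6.7]
opening: 0.06
gripper_force: 29.9
clock: 39.23
tool_pos: [0.4856, -0.0253, 0.3229]
orientation: [-179.9, -0.1, -6.8]
force: [-0.5, -0.1, -2.4]
opening: 0.0598
gripper_force: 30.0
total units [ 0.6526 -0.7242  0.2687] spin 0.0039 rows>= 5.0 pos [ 0.4856 -0.0253  0.3229] yaw -6.85
```

```bash
python3 -m creep '[[[0.1305,-0.1448,0,0,0],[0.1305,-0.1448,0,0,0],[0.1305,-0.1448,0,0,0],[0.1305,-0.1448,0,0,0],[0.1305,-0.1448,0,0.004,0],[0,0,0,0,0],[0,0,0.1,0,0],[0,0,0.09,0,0]]]'
python3 -m creep '[[[0,0,0.045,0,0],[0,0,0.02,0,0],[0,0,0.008,0,0],[0,0,0,0,0]]]'
python3 - <<'E'
from h import *
o=telemetry.get_obs();print(o['opening'],o['force'])
go(.6325,.103,.2695,-7.2)
E
```

```text
clock: 39.9
tool_pos: [0.633, 0.1033, 0.2816]
orientation: [179.9, 0.1, -7.1]
force: [-0.1, -0.2, -2.4]
opening: 0.0603
gripper_force: 30.0
clock: 40.23
tool_pos: [0.6321, 0.1024, 0.2695]
orientation: [179.9, 0.2, -7.2]
force: [-2.9, -0.4, 2.5]
opening: 0.06
gripper_force: 30.0
0.06000993076210521 [-2.91635169 -0.38147875  2.51657591]
total units [ 0.0016 -0.0031  0.    ] spin 0.0001 rows>= 1.0 pos [0.6321 0.1024 0.2695] yaw -7.19
```

```bash
python3 -m creep '[[[0,0,0.004,0,0],[0,0,0,0,0],[0,0,0,0,1],[0,0,0,0,1],[0,0,0,0,1],[0,0,0,0,1],[0,0,0,0,1],[0,0,-0.05,0,1]]]'
python3 -m creep '[[[0,0,-0.15,0,1],[0,0,-0.18,0,1],[0,0,-0.18,0,1],[0,0,-0.15,0,1],[0,0,-0.1,0,1],[0,0,0,-0.077,1],[0,0,0,0,1]]]'
python3 - <<'E'
from cart import *
s=shot('wrist')
for d in nets.masks_of(s,'carton1'):
    x0=w(s,d['uv'],.12)[0][:2]
    if np.hypot(*(x0-[.6325,.103]))<.04: print('placed',fit(s,d['region'],x0,.084,.12),fit(s,d['region'],x0,.048,.12))
cartons(s)
go(.4505,.211,.184,.7)
E
```

```text
clock: 40.9
tool_pos: [0.6324, 0.1025, 0.2774]
orientation: [179.9, 0.2, -7.3]
force: [-0.3, -1.0, 0.0]
opening: 0.0872
gripper_force: 0.0
clock: 41.48
tool_pos: [0.6331, 0.1027, 0.434]
orientation: [-179.9, -0.2, -0.0]
force: [1.5, -0.3, -1.1]
opening: 0.0873
gripper_force: 0.0
placed (array([0.6305, 0.1023]), np.float64(-6.356595118697913), np.float64(0.9613557774033047)) (array([0.6299, 0.1022]), np.float64(-7.312456383419468), np.float64(0.9332237780900177))
[253. 181.] 0.88 [129. 108.  85.] [0.6156 0.0977] -0.17421128037344263 0.6573050140717293
[186. 299.] 0.78 [105.  88.  69.] [0.3931 0.2135] -10.516285702967833 0.5136435871614867
total units [-0.9151 -0.5333  1.2343] spin -0.014 rows>= 8.0 pos [0.6328 0.1026 0.4307] yaw -0.56
```

```bash
python3 -m creep '[[[-0.1525,-0.0889,0,0,1],[-0.1525,-0.0889,0,0,1],[-0.1525,-0.0889,0,0,1],[-0.1525,-0.0889,0,0,1],[-0.1525,-0.0889,0,0,1],[-0.1525,-0.0889,0,0,1],[0,0,0.1,-0.014,1],[0,0,0.17,0,1]]]'
python3 -m creep '[[[0,0,0.17,0,1],[0,0,0.17,0,1],[0,0,0.06,0,1],[0,0,0,0,1]]]'
python3 - <<'E'
from cart import *
s=shot('wrist');cartons(s)
p=[(x['uv'],w(s,x['uv'],.0)[0]) for x in nets.landmark_of(s,'gluepot')];print(p)
go(.4505,.211,.184,.7)
E
```

```text
clock: 42.3
tool_pos: [0.4501, 0.2122, 0.3799]
orientation: [-179.8, -0.3, 1.0]
force: [1.1, 0.5, -0.5]
opening: 0.0873
gripper_force: 0.0
clock: 42.63
tool_pos: [0.4495, 0.2095, 0.2933]
orientation: [179.7, 0.3, 0.7]
force: [0.6, 0.2, 0.5]
opening: 0.0876
gripper_force: 0.0
[170. 297.] 0.96 [114.  93.  70.] [0.2936 0.2901] -14.05206207916406 0.21465274547821528
[246. 205.] 0.84 [121. 102.  80.] [0.4352 0.2109] 3.444845419259459 0.9422439445192932
[393.  16.] 0.67 [88. 70. 52.] [0.6451 0.086 ] -8.741273646652067 0.6335702740749751
[450.   6.] 0.65 [87. 68. 48.] [0.656  0.0432] -5.544799747485542 0.8447094717832493
[([322.6, 268.8], array([0.3542, 0.1266, 0.    ]))]
total units [-0.0037 -0.0006  0.5696] spin 0.0017 rows>= 3.0 pos [0.4512 0.2109 0.2979] yaw 0.85
```

```bash
python3 -m creep '[[[0,0,0.15,-0.014,1],[0,0,0.16,0,1],[0,0,0.13,0,1],[0,0,0.08,0,1],[0,0,0.045,0,1],[0,0,0,0,0],[0,0,0,0,0],[0,0,0,0,0]]]'
python3 -m creep '[[[0,0,0,0,0],[0,0,0,0,0],[0,0,0,0,0],[0,0,0,0,0],[0,0,0,0,0]]]'
python3 -m creep '[[[0,0,-0.1,0,0],[0,0,-0.18,0,0],[0,0,-0.18,0,0],[0,0,-0.18,0,0],[0,0,-0.16,0.05,0],[0,0,0,0.05,0],[0,0,0,0,0],[0,0,0,0,0]]]'
python3 - <<'E'
from h import *
o=telemetry.get_obs();print(o['opening'],o['gripper_force'])
go(.6325+.0155,.103-.002,.306,-7.2)
E
```

```text
clock: 43.45
tool_pos: [0.4514, 0.2112, 0.1858]
orientation: [-179.9, -0.1, 2.2]
force: [-0.3, 0.3, 0.2]
opening: 0.0729
gripper_force: 0.0
clock: 43.87
tool_pos: [0.4512, 0.2111, 0.1855]
orientation: [-179.9, -0.1, 2.2]
force: [-0.9, 0.2, 8.0]
opening: 0.0598
gripper_force: 30.0
clock: 44.53
tool_pos: [0.4502, 0.2102, 0.3441]
orientation: [-180.0, 0.0, -6.7]
force: [-0.2, -0.1, -2.4]
opening: 0.0601
gripper_force: 30.0
0.06014433392700809 29.99576836824417
total units [1.0463 0.4262 0.1897] spin 0.0052 rows>= 6.0 pos [0.4502 0.2102 0.3441] yaw -6.73
```

```bash
python3 -m creep '[[[0.1744,0.071,0,0,0],[0.1744,0.071,0,0,0],[0.1744,0.071,0,0,0],[0.1744,0.071,0,0,0],[0.1744,0.071,0,0,0],[0.1744,0.071,0,0.005,0],[0,0,0,0,0],[0,0,0.08,0,0]]]'
python3 -m creep '[[[0,0,0.06,0,0],[0,0,0.03,0,0],[0,0,0.012,0,0],[0,0,0.004,0,0],[0,0,0,0,0]]]'
python3 - <<'E'
from h import *
o=telemetry.get_obs();print(o['opening'],o['force'])
go(.648,.101,.306,-7.2)
E
```

```text
clock: 45.2
tool_pos: [0.6505, 0.0996, 0.3277]
orientation: [180.0, -0.0, -7.3]
force: [0.6, -0.3, -1.4]
opening: 0.06
gripper_force: 30.0
clock: 45.62
tool_pos: [0.6481, 0.1014, 0.307]
orientation: [180.0, 0.0, -7.2]
force: [-0.6, 0.7, -1.8]
opening: 0.0598
gripper_force: 30.0
0.05980513849469176 [-0.55429758  0.65990571 -1.83189564]
total units [-0.0004  0.0023  0.005 ] spin -0.0003 rows>= 1.0 pos [0.6481 0.1014 0.307 ] yaw -7.22
```

```bash
python3 -m creep '[[[0,0,0.008,0,0],[0,0,0,0,0],[0,0,0,0,1],[0,0,0,0,1],[0,0,0,0,1],[0,0,0,0,1],[0,0,0,0,1],[0,0,-0.05,0,1]]]'
python3 -m creep '[[[0,0,-0.15,0,1],[0,0,-0.18,0,1],[0,0,-0.18,0,1],[0,0,-0.12,-0.07,1],[0,0,0,-0.07,1],[0,0,0,-0.06,1],[0,0,0,0,1]]]'
python3 - <<'E'
from cart import *
s=shot('wrist')
for d in nets.masks_of(s,'carton1'):
    x0=w(s,d['uv'],.156)[0][:2]
    if np.hypot(*(x0-[.6325,.103]))<.05: print('placed',fit(s,d['region'],x0,.12,.156),fit(s,d['region'],x0,.084,.156))
go(.37,.31,.43,10.7)
E
```

```text
clock: 46.28
tool_pos: [0.6478, 0.1009, 0.3139]
orientation: [179.9, 0.2, -7.3]
force: [-1.1, -0.3, -0.4]
opening: 0.0871
gripper_force: 0.0
clock: 46.87
tool_pos: [0.6482, 0.1009, 0.443]
orientation: [-180.0, -0.1, 11.0]
force: [-0.4, -0.9, -0.1]
opening: 0.0876
gripper_force: 0.0
placed (array([0.6316, 0.1039]), np.float64(-8.023274195927662), np.float64(0.9472665556822226)) (array([0.6304, 0.1035]), np.float64(-8.37828760367158), np.float64(0.9022593457692432))
placed (array([0.638 , 0.1028]), np.float64(-9.48088941796074), np.float64(0.04451244438741865)) (array([0.6679, 0.1009]), np.float64(45.10200783626748), np.float64(0.04258748026573104))
total units [-1.1771 -1.2816  0.0592] spin -0.002 rows>= 9.0 pos [0.6483 0.1009 0.4419] yaw 10.52
```

```bash
python3 -m creep '[[[-0.13,-0.1424,0,0,1],[-0.13,-0.1424,0,0,1],[-0.13,-0.1424,0,0,1],[-0.13,-0.1424,0,0,1],[-0.13,-0.1424,0,0,1],[-0.13,-0.1424,0,0,1],[-0.13,-0.1424,0,0,1],[-0.13,-0.1424,0,0,1]]]'
python3 -m creep '[[[-0.13,-0.1424,0,0,1],[0,0,0.06,0,1],[0,0,0,0,1],[0,0,0,0,1]]]'
python3 - <<'E'
from cart import *
s=shot('wrist');cartons(s);go(.352,.307,.184,10.7)
E
```

```text
clock: 47.63
tool_pos: [0.4001, 0.2868, 0.4415]
orientation: [180.0, -0.0, 10.5]
force: [0.7, 1.9, -0.7]
opening: 0.0877
gripper_force: 0.0
clock: 47.97
tool_pos: [0.3705, 0.3095, 0.4293]
orientation: [179.9, 0.0, 10.7]
force: [0.0, 0.6, 0.2]
opening: 0.0878
gripper_force: 0.0
[449.  20.] 0.86 [82. 65. 48.] [0.6502 0.076 ] -9.085908978301859 0.4863873143366545
[246. 173.] 0.82 [130. 110.  87.] [0.356  0.3105] 10.750317140964352 0.9444329336547981
[478.  13.] 0.73 [82. 66. 49.] [0.6661 0.0415] -7.878873160056969 0.6863431377325906
[502.   7.] 0.62 [77. 60. 43.] [0.6903 0.0083] -6.161420314289737 0.9622840003581339
total units [-0.0979 -0.0084  1.2286] spin -0.0013 rows>= 7.0 pos [0.3715 0.3091 0.4297] yaw 10.59
```

```bash
python3 -m creep '[[[-0.075,-0.021,0.1,0,1],[0,0,0.18,0,1],[0,0,0.2,0,1],[0,0,0.2,0,1],[0,0,0.2,0,1],[0,0,0.17,0,1],[0,0,0.11,0,1],[0,0,0.066,0,1]]]'
python3 -m creep '[[[0,0,0,0,1],[0,0,0,0,0],[0,0,0,0,0],[0,0,0,0,0],[0,0,0,0,0],[0,0,0,0,0],[0,0,0,0,0],[0,0,0,0,0]]]'
python3 -m creep '[[[0,0,0,0,0],[0,0,0,0,0],[0,0,-0.1,0,0],[0,0,-0.18,0,0],[0,0,-0.18,0,0],[0,0,-0.18,0,0],[0,0,-0.18,0,0],[0,0,-0.1,0,0]]]'
python3 -m creep '[[[0,0,-0.08,0.066,0],[0,0,0,0.066,0],[0,0,0,0.066,0],[0,0,0,0,0],[0,0,0,0,0]]]'
python3 - <<'E'
from h import *
o=telemetry.get_obs();print(o['opening'],o['gripper_force'])
go(.6325,.103,.342,-7.2)
E
```

```text
clock: 48.73
tool_pos: [0.3561, 0.3093, 0.1816]
orientation: [179.8, 0.1, 10.5]
force: [0.1, -0.9, 0.7]
opening: 0.0876
gripper_force: 0.0
clock: 49.4
tool_pos: [0.3555, 0.3111, 0.1853]
orientation: [-179.9, -0.1, 10.7]
force: [-0.0, -1.7, 7.9]
opening: 0.0599
gripper_force: 29.9
clock: 50.07
tool_pos: [0.3554, 0.3109, 0.3727]
orientation: [-179.8, -0.2, 10.7]
force: [0.7, 1.9, -2.0]
opening: 0.0599
gripper_force: 29.9
clock: 50.48
tool_pos: [0.355, 0.3105, 0.3842]
orientation: [180.0, 0.0, -6.9]
force: [-0.2, 0.4, -1.6]
opening: 0.0598
gripper_force: 29.9
0.05979660582757397 29.886977076530457
total units [1.5023 0.8625 0.2107] spin 0.003 rows>= 9.0 pos [0.355  0.3105 0.3842] yaw -6.93
```

```bash
python3 -m creep '[[[0.1669,0.0958,0,0,0],[0.1669,0.0958,0,0,0],[0.1669,0.0958,0,0,0],[0.1669,0.0958,0,0,0],[0.1669,0.0958,0,0,0],[0.1669,0.0958,0,0,0],[0.1669,0.0958,0,0,0],[0.1669,0.0958,0,0,0]]]'
python3 -m creep '[[[0.1669,0.0958,0,0.003,0],[0,0,0,0,0],[0,0,0.08,0,0],[0,0,0.07,0,0],[0,0,0.03,0,0],[0,0,0.02,0,0],[0,0,0.005,0,0],[0,0,0,0,0]]]'
python3 - <<'E'
from h import *
o=telemetry.get_obs();print(o['opening'],o['force'])
go(.6325,.103,.342,-7.2)
E
```

```text
clock: 51.15
tool_pos: [0.6026, 0.1242, 0.3836]
orientation: [180.0, 0.1, -6.9]
force: [-0.1, 1.5, -2.5]
opening: 0.0598
gripper_force: 29.9
clock: 51.82
tool_pos: [0.6321, 0.1028, 0.3435]
orientation: [180.0, -0.0, -7.3]
force: [0.6, -0.7, -1.9]
opening: 0.0596
gripper_force: 29.9
0.05962274040152912 [ 0.57761636 -0.67553341 -1.9125485 ]
total units [ 0.0018 -0.0014  0.0075] spin -0.0011 rows>= 1.0 pos [0.6321 0.1028 0.3435] yaw -7.3
```

```bash
python3 -m creep '[[[0,0,0.01,0,0],[0,0,0,0,0],[0,0,0,0,1],[0,0,0,0,1],[0,0,0,0,1],[0,0,0,0,1],[0,0,0,0,1],[0,0,-0.05,0,1]]]'
python3 -m creep '[[[0,0,-0.15,0,1],[0,0,-0.18,0,1],[0,0,-0.18,0,1],[0,0,-0.15,0,1],[-0.2,0,0,0,1],[-0.2,0,0,0,1],[0,0,0,0,1],[0,0,0,0,1]]]'
python3 - <<'E'
from cart import *
s=shot('wrist');t=shot('top');c=shot('scene')
R2=lambda a:cv2.resize(a[:,:,::-1],(400,300),interpolation=cv2.INTER_CUBIC)
A=np.hstack([R2(s['frame']),R2(c['frame'])]);B=np.hstack([R2(t['frame'][115:265,90:290]),R2(t['frame'][115:265,250:450])])
cv2.imwrite('pics/fin.png',np.vstack([A,B]))
for d in nets.masks_of(s,'carton1'):
    x0=w(s,d['uv'],.19)[0][:2]
    if np.hypot(*(x0-[.6325,.103]))<.05: print('placed',fit(s,d['region'],x0,.156,.192))
print(telemetry.get_obs()['clock'])
E
```

```text
clock: 52.48
tool_pos: [0.6315, 0.1023, 0.3497]
orientation: [179.9, 0.2, -7.4]
force: [-0.9, -0.2, -0.3]
opening: 0.0872
gripper_force: 0.0
clock: 53.15
tool_pos: [0.5509, 0.1126, 0.4854]
orientation: [-179.9, -0.1, -7.3]
force: [0.8, -0.7, -0.2]
opening: 0.0875
gripper_force: 0.0
placed (array([0.6329, 0.1021]), np.float64(-8.212010977140588), np.float64(0.9509941817119757))
53.35
```

View pics/fin.png

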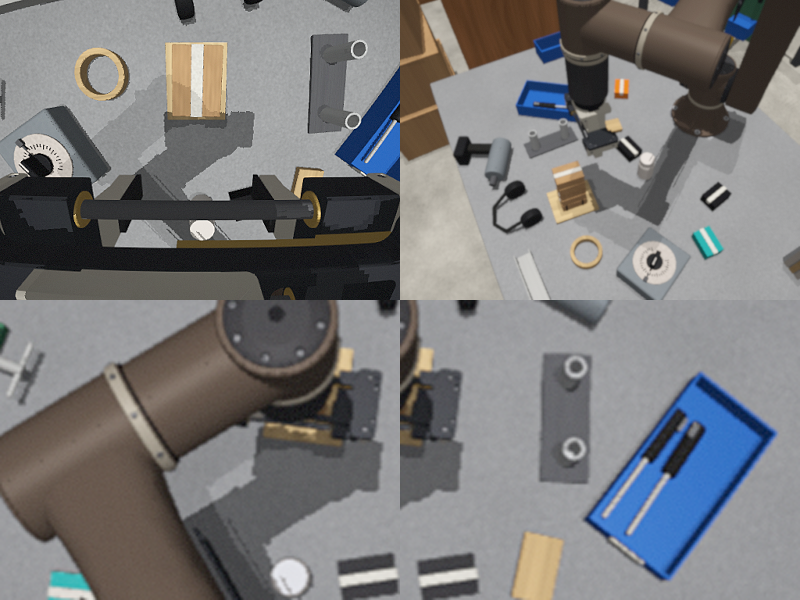

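The final pictures show a straight column of cartons at scene (572,185) and both drivers lying in the bin. The pointer is still at the clip, the bystanders haven't moved, and the arm is clear. I'm handing in the job.

```bash
python3 -c "
from plant import workorder
print(workorder.close_job())"
```

```text
the job is handed in; nothing more can be done
None
```

The job is handed in after about 53 s of robot time, but the hand-in returned no verdict: in my last pictures the dial points at the clip, both screwdrivers lie in the blue bin, and all four brown cartons stand in one straight column on the strapped one.

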